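# Press the knife sharpener and dial thermometer into the kitchen tool case

### The job

Put the two kitchen tools away in the tool case. First take the knife sharpener out of its upright stand, lay it flat on the bare counter with its rubber thumb pad facing up and let go of it, then take it again across its flat outline and press it fully home in the cutout of its shape; after that press the dial thermometer, dial up, fully home in the other cutout. Leave the cups, the bowl and the canister where they stand.

Things in the scene. Friction and masses are not known exactly. Their poses are not given: they have to be found in the camera images.
- case: Open tool case fixed to the counter, 206 x 196 x 30 mm (x, y, z): pale wood top with two shaped cutouts 14 mm deep (grey felt floor) side by side along its y axis, each 1.5 mm wider than its tool all round. Origin: centre of its underside; z up. Sprung nubs in the walls catch a tool 9 mm above the floor: press it down near its middle with 6 to 15 N; seated it stands 14 mm proud of the wood.
- cutout_flag (a point): Floor of the sharpener's cutout, middle of its 140 x 50 mm outline; at (-42, 0, 16) mm in the case's frame, axes as the case's. Wide (50 mm) end at case y -10 to -70 mm, narrow (28 mm) end to +y, long straight edge on the -x side. Seated, the sharpener's x axis is up, its y along the case's -y, its z along the case's +x, and sharpener_top 28 mm above this point.
- cutout_keyhole (a point): Floor of the thermometer's cutout, 16 mm above the counter, at the middle of its 140 mm length; at (46, 0, 16) mm in the case's frame, axes as the case's. The round end (63 mm across) is centred 40 mm to the case's +y, the narrow 29 mm channel runs to -y. The seated thermometer has its +y axis along the case's +y, and thermometer_top is 28 mm above this point.
- stand: Dark wooden block fixed to the counter, 60 x 160 x 26 mm, origin centre of its underside, with a slot 31 mm wide, 146 mm long along its y axis, floor 6 mm above the counter, in which the sharpener stands on edge 20 mm deep, thumb pad facing the stand's -x (the robot's) side. The counter between the stand and the robot is bare.
- sharpener: Knife sharpener, 0.15-0.31 kg, flat flag shape, 28 mm thick (x -14 to 14), 140 mm long: grey handle (y -70 to 10, z 0 to 28 mm), steel head (y 10 to 70, z 0 to 50 mm). Origin: middle of the long straight edge (z = 0). +x: face with black thumb pad. Starts on that edge, z up; stands so on the counter too and topples flat if pushed near the head's top. Fits its cutout only pad up.
- sharpener_top (a point): Point on the sharpener's thumb-pad face, at (14, 0, 25) mm in its frame: the middle of its 140 x 50 mm outline; with it flat and thumb pad up, 28 mm above its underside. Axes as the sharpener's.
- thermometer: Dial thermometer of 0.14 to 0.28 kg, metal, keyhole outline, 140 mm long and 28 mm thick, lying dial up on the counter. Origin: underside, middle of its length. y along its length towards the head: round head 60 mm across centred at y +40 mm, straight grip 26 mm wide from the head to y -70 mm; z up through the white dial.
- thermometer_top (a point): Top face of the thermometer at the middle of its length, (0, 0, 28) mm in its frame.
- cups: Bystander: stack of pastel plastic cups, 72 mm across, 103 mm high; origin centre of its underside.
- bowl: Bystander: white ceramic dipping bowl, 90 mm across, 35 mm high; origin centre of its underside.
- canister: Bystander: closed glass canister, 86 mm across, 115 mm high; origin centre of its underside.
Mind the look-alikes: they are no part of the job. What is shaped like the sharpener but blue is not meant.

How it is judged (in metres and radians):
On the way, in this order (a step that is already met when the one before it is completed fails the run):
1. the sharpener is lifted clear of its stand (height (world z) of sharpener above 0.03 m), for 0.1 s.
2. the sharpener lies flat on the counter, thumb pad up, let go (height (world z) of sharpener_top below 0.033 m and angle between sharpener's own x axis and vertical below 0.1 rad and contact force between the fingers and sharpener below 0.2 N and linear speed of sharpener below 0.02 m/s), for 0.2 s.
3. the sharpener is pressed home in its cutout (z of sharpener_top in the frame of cutout_flag between 0.025 and 0.0305 m and horizontal distance between sharpener_top and cutout_flag below 0.004 m and angle between sharpener's own x axis and vertical below 0.1 rad and angle between the y axis of sharpener and the y axis of case, either way round below 0.06 rad), for 0.2 s.
4. the thermometer is pressed home in its cutout (z of thermometer_top in the frame of cutout_keyhole between 0.025 and 0.0305 m and horizontal distance between thermometer_top and cutout_keyhole below 0.004 m and angle between thermometer's own z axis and vertical below 0.1 rad and angle between the y axis of thermometer and the y axis of case, either way round below 0.06 rad), for 0.2 s.
At the end, for the whole second after the job is handed in: Both tools are home in their own cutouts (top face within 2.5 mm of its seated height, middle within 4 mm of the cutout's middle, lengthwise axis within 0.06 rad of the case's y axis and within 0.1 rad of level), sharpener with thumb pad up and thermometer with dial up, both released and at rest (all of step 3 and all of step 4 and contact force between the fingers and sharpener below 0.2 N and linear speed of each of sharpener, thermometer below 0.02 m/s and contact force between the fingers and thermometer below 0.2 N); the robot touches nothing.
It fails at once if the cups are pushed more than 20 mm (distance of cups from where it was at the start of the episode above 0.02 m).
It fails at once if the bowl is pushed more than 20 mm (distance of bowl from where it was at the start of the episode above 0.02 m).
It fails at once if the canister is pushed more than 20 mm (distance of canister from where it was at the start of the episode above 0.02 m).
It also fails if it takes over 72 s, if anything falls off the work surface, if the arm or the gripper's body presses on something with over 40 N, if the wrist force passes 120 N, or if a joint passes its speed limit or range.

### The arm

A 6-joint arm with a two-finger parallel gripper is mounted at the origin on the work surface. World frame = base frame: x ahead of the robot, y to its left, z up, the work surface at z = 0. Lengths are in mm, angles in degrees, forces in N, time in s.
With the tool pointing down it reaches from about 350 to 875 mm from the base axis. Payload 15.5 kg.
Tool frame: the origin (TCP) lies midway between the tips of the shut fingers; the grasp point (between the pads) lies 19 mm behind it (grip_point_offset is the z of the grasp point in the tool frame, in mm); z points along the fingers, y is the direction in which the jaws open and shut (so a half turn about z gives the same grasp; the last joint's range is limited). The gripper opens to 85 mm and grips with 20 to 120 N. Pads are 22 mm wide; open, the fingers measure 114 mm over their backs; the gripper's body (76 mm by 85 mm) begins 54 mm behind the grasp point. The pads swing forward as they close: fully open they stand 13 mm farther back than shut.
Start: joints at [-75.258, 28.281, 77.091, -0, 74.628, -5.472], TCP at [215.955, -586.506, 231.277] pointing down, gripper open.
Joint ranges: [-166.48, 166.48], [-47.26, 123.95], [12.59, 153.08], [-70.14, 250.14], [6.76, 159.57], [-176.63, 176.63]. Speed limits (degrees/s): [108.29, 108.29, 147.25, 172.46, 172.46, 172.46].

### API

Orientations are given as [roll, pitch, yaw] about the fixed x, y, z axes, in that order (R = Rz(yaw) Ry(pitch) Rx(roll)).
In Python, from cell import get_state, camera, camera_params, hand_in, find_in, grip_point_offset gives the robot as it stands. The module is installed in compiled form; this text tells all that it offers.
- The arm moves only by the tool send_rows, never from a script. Its argument "plan" is one flat list of numbers, 6 for each row, row after row: the shift along the tool's x, y, z in mm, then the turn, a rotation vector about the tool's x, y, z in degrees. A call has exactly 5 rows; each row is the pose to reach, as a shift and turn from the pose commanded when the call began, along the tool's axes at that moment; what a row does not reach only later rows make up. A row lasts 1/12 s, in which the tool goes at most 41.7 mm and 7.16 degrees, less where a joint would pass 70% of its speed; a pose out of reach is approached as far as the arm can. A call with a gripper value outside its range is refused whole. "fingers" is the gripper command: -1 is fully open, 1 is shut, values between are in proportion, set as the call begins (left out, the last holds). The fingers move at their own pace and stop on an object; "squeeze" is the grip in N (left out, the last holds). Time passes only in rows, so rows that repeat a pose let the fingers close, or fill a call up. It gives the time, the measured TCP pose, the force and the opening at its end, in the units of the state.
- get_state(): the state, without advancing time (a new reading comes with each control period).
- camera(name): name is "scene" or "top" or "wrist"; returns (picture, depth): 480x640x3 uint8, red, green, blue; 480x640 float32, mm along the optical axis (not along the pixel's ray), 0 where there is no reading.
- camera_params(name): a dict with "K" (3x3 intrinsics, pixels), "R" (3x3) and "t" (3): a world point X has camera coordinates R X + t; the wrist camera has in their place "hand_eye" (4x4, takes a point from camera to tool coordinates, whose origin is the TCP and whose axes are the flange's). Camera axes: x right, y down, z forward; pixel columns grow to the right and rows downward; lengths in mm; the calibration is good to about 2 mm. The wrist camera is an equidistant fisheye: a pixel r from the principal point sees the ray r / f radians off the axis. A picture is of the moment at which its call begins: read the wrist's pose just before it. camera_params takes no time and is no camera call.
- hand_in(): hands the job in, once; it reports no verdict.
Trained networks look in the newest picture that a camera, given by its name, has taken for a name from the list of things; names that differ only in an ending like _2 or _b are one class to them, and where a whole thing is asked for, a point or a joint stands for the part that bears it (a point fixed in the world has none). Each returns a list of dicts, best first, with "confidence" (0 to 1); they miss things now and then, are a little off and sometimes report something else, mostly with a low value. They report only what shows in the picture. A call takes as long as a camera call. They do not tell look-alikes from the thing itself.
- find_in(thing, camera): "extent" ([left, top, right, bottom] in pixels, round what is visible of it).
The state is a dict: "time": time; "joint_positions": joint angles; "dq": joint speeds; "joint_torque": joint torques, N m; "position": TCP position; "eef_rot": TCP orientation; "contact_force": force on the tool from outside, world axes, zero at the start; "torque": the same for the moment, N m; "opening": opening from 0.0 (shut) to 1.0 (fully open).
Only numpy, scipy, OpenCV 4.12 (cv2) and the standard library are available. Lean on these libraries where they do the work, as an engineer would, in place of code of your own. Each camera call takes 0.05 s, during which the arm holds its last target.

## Working session

There is one attempt and no reset: what is moved stays moved. The work goes in short steps, Python scripts to look and compute and a tool call to move; the robot and the scene stay as the last step left them, time stands still between calls to the robot, and variables do not carry over. Pictures are saved under pics/ and viewed, and the job is handed in when it is done.

Besides the shell and the picture viewer there is one more tool, called after "Emit:" as name(argument=value, ...) on one line, values as JSON. send_rows: Moves the arm, as the interface text tells. Its arguments: {"type":"object","properties":{"plan":{"type":"array","items":{"type":"number"}},"fingers":{"type":"number"},"squeeze":{"type":"number"}},"required":["plan"]}

```bash
mkdir -p pics; ls; python3 - <<'E'
from cell import *
import cv2,json
s=get_state();print(s)
print(grip_point_offset if not callable(grip_point_offset) else grip_point_offset())
for n in ["scene","top"]:
    im,d=camera(n);cv2.imwrite(f"pics/{n}0.png",im[:,:,::-1])
    p=camera_params(n);print(n,p)
print(camera_params("wrist"))
E
```

```text
pics
{'time': 0.0, 'joint_positions': array([-7.52569925e+01,  2.83143812e+01,  7.71267910e+01, -1.01137501e-04,
        7.46278251e+01, -5.47426228e+00]), 'dq': array([ 0.06089664, -0.12532962, -0.09890546, -0.08323928,  0.06140217,
       -0.01178932]), 'joint_torque': array([-1.72509652e-03, -8.82156730e+01, -3.83868992e+01, -2.42763545e-04,
        1.05194387e-02,  1.08052971e-04]), 'position': array([ 215.87484284, -586.15948319,  230.70772001]), 'eef_rot': array([-1.79931308e+02, -6.48520830e-03,  2.02172928e+01]), 'contact_force': array([ 0.37535073, -0.00323531,  0.37014598]), 'torque': array([ 0.02955259, -0.00054098, -0.01829364]), 'opening': 1.000084212275295}
-18.700000000000003
scene {'K': array([[575.22185459,   0.        , 311.46618636],
       [  0.        , 575.22185459, 240.26842781],
       [  0.        ,   0.        ,   1.        ]]), 'R': array([[ 0.09589071,  0.9953648 ,  0.00734008],
       [ 0.77621267, -0.07015781, -0.62655548],
       [-0.62313631,  0.06577831, -0.77934225]]), 't': array([-131.27517886, -458.5957473 , 1805.93617502])}
top {'K': array([[433.4
[... 163 characters left out ...]
204, -0.99993202, -0.01142624],
       [-0.9833189 ,  0.00436133, -0.18183762],
       [ 0.1818751 ,  0.0108134 , -0.98326218]]), 't': array([101.39938341, 646.05435826, 899.96704954])}
{'K': array([[371.64829954,   0.        , 325.10359291],
       [  0.        , 371.64829954, 239.42662214],
       [  0.        ,   0.        ,   1.        ]]), 'hand_eye': array([[-1.74031823e-04, -9.60405607e-01, -2.78605529e-01,
         7.06887306e+01],
       [ 9.99999939e-01, -2.51771950e-04,  2.43252102e-04,
        -3.09114603e-01],
       [-3.03765740e-04, -2.78605469e-01,  9.60405591e-01,
        -1.42130439e+02],
       [ 0.00000000e+00,  0.00000000e+00,  0.00000000e+00,
         1.00000000e+00]])}
```

View pics/scene0.png

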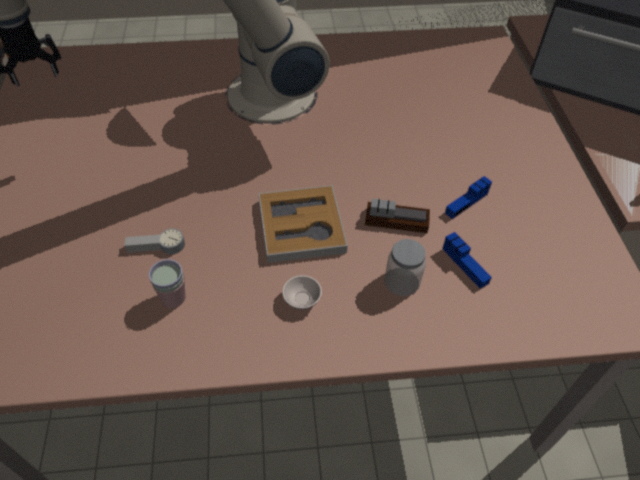

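View pics/top0.png

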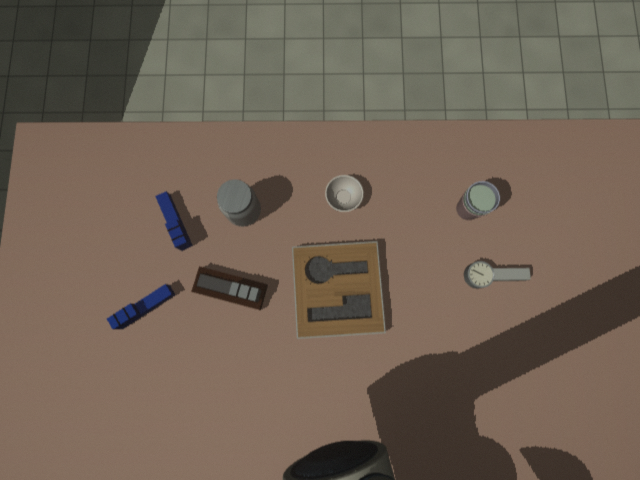

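```bash
cat > h.py <<'E'
import numpy as np,cv2
from cell import *
from scipy.spatial.transform import Rotation as Rot
def cam(n):
    s=get_state();im,d=camera(n);return s,im,d
def pw(n,u,v,d):
    p=camera_params(n);K=p["K"]
    c=np.array([(u-K[0,2])/K[0,0]*d,(v-K[1,2])/K[1,1]*d,d])
    return p["R"].T@(c-p["t"])
def atz(n,u,v,z):
    p=camera_params(n);K=p["K"]
    r=p["R"].T@np.array([(u-K[0,2])/K[0,0],(v-K[1,2])/K[1,1],1]);o=-p["R"].T@p["t"]
    return o+r*(z-o[2])/r[2]
def toolT(s):
    T=np.eye(4);T[:3,:3]=Rot.from_euler('xyz',s["eef_rot"],degrees=True).as_matrix();T[:3,3]=s["position"];return T
def watz(s,u,v,z):
    p=camera_params("wrist");K=p["K"];x=(u-K[0,2])/K[0,0];y=(v-K[1,2])/K[1,1];r=np.hypot(x,y)
    c=np.array([x*np.sinc(r/np.pi)/np.cos(0) if r>0 else 0,0,0]) if False else np.array([np.sin(r)*x/max(r,1e-9),np.sin(r)*y/max(r,1e-9),np.cos(r)])
    T=toolT(s)@p["hand_eye"];o=T[:3,3];w=T[:3,:3]@c
    return o+w*(z-o[2])/w[2]
def wproj(s,X):
    p=camera_params("wrist");K=p["K"];T=np.linalg.inv(toolT(s)@p["hand_eye"])
    c=(T[:3,:3]@np.asarray(X,float).T).T+T[:3,3];t=np.arctan2(np.hypot(c[:,0],c[:,1]),c[:,2]);h=np.hypot(c[:,0],c[:,1])+1e-9
    return np.c_[K[0,0]*t*c[:,0]/h+K[0,2],K[1,1]*t*c[:,1]/h+K[1,2]]
def proj(n,X):
    p=camera_params(n);c=(p["R"]@np.asarray(X,float).T).T+p["t"];q=(p["K"]@c.T).T;return q[:,:2]/q[:,2:]
def save(n,im,crop=None,k=1):
    if crop: im=im[crop[1]:crop[3],crop[0]:crop[2]]
    im=cv2.resize(im,None,fx=k,fy=k,interpolation=cv2.INTER_CUBIC);cv2.imwrite(f"pics/{n}.png",im[:,:,::-1])
E
python3 - <<'E'
from h import *
s,im,d=cam("top")
np.save("top.npy",im);np.save("topd.npy",d)
save("topc1",im,(180,230,300,330),6)
save("topc2",im,(280,230,400,350),5)
save("topc3",im,(450,240,550,310),6)
for t in ["case","stand","sharpener","thermometer","cups","bowl","canister"]:
    for f in find_in(t,"top")[:4]: print(t,f)
for u,v in [(230,285),(338,290),(500,273),(481,275),(482,198),(345,193),(237,195)]:
    print(u,v,pw("top",u,v,d[v,u]).round(1))
E
```

```text
case {'extent': [292.6, 243.3, 385.1, 343.1], 'confidence': 0.58}
stand {'extent': [192.8, 269.3, 266.7, 312.4], 'confidence': 0.81}
sharpener {'extent': [107.7, 286.5, 176.6, 326.8], 'confidence': 0.93}
sharpener {'extent': [158.9, 190.2, 193.0, 250.4], 'confidence': 0.82}
sharpener {'extent': [195.7, 275.9, 262.0, 300.9], 'confidence': 0.67}
sharpener {'extent': [326.0, 176.0, 362.2, 210.0], 'confidence': 0.64}
thermometer {'extent': [465.1, 264.3, 529.9, 285.1], 'confidence': 0.65}
cups {'extent': [456.9, 180.6, 499.3, 220.0], 'confidence': 0.79}
bowl {'extent': [327.6, 174.8, 362.4, 212.3], 'confidence': 0.81}
canister {'extent': [220.0, 179.5, 263.0, 227.5], 'confidence': 0.86}
230 285 [556.5 291.6  32.6]
338 290 [544.8  49.4  29. ]
500 273 [ 581.7 -314.7   29.3]
481 275 [ 577.9 -273.7   24.2]
482 198 [ 740.5 -265.8   84.2]
345 193 [777.7  29.1   5.6]
237 195 [741.2 265.9 114.6]
```

```bash
cd pics; python3 -c "
import cv2,numpy as np
a=cv2.imread('topc1.png');b=cv2.imread('topc3.png');b=cv2.resize(b,(a.shape[1],int(b.shape[0]*a.shape[1]/b.shape[1])))
cv2.imwrite('a.png',cv2.resize(np.vstack([a,b]),(450,500)))"
```

```text
(no output)
```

View pics/topc1.png

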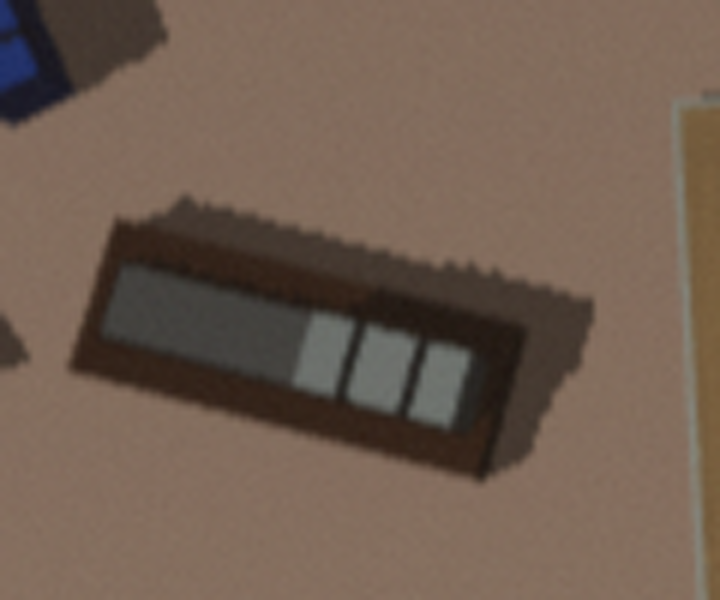

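View pics/topc2.png

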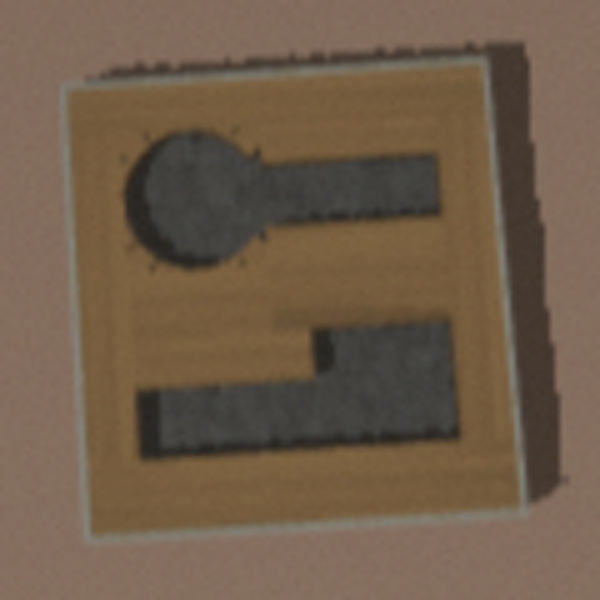

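View pics/topc3.png

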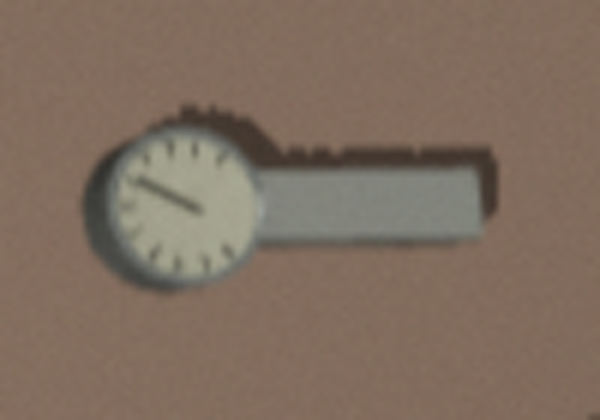

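```bash
python3 - <<'E'
from h import *
def q(c,o,k,z): return np.array([atz("top",a/k+o[0]-.5+.5/k,b/k+o[1]-.5+.5/k,z)[:2] for a,b in c])
S=q([(120,220),(525,325),(485,480),(72,368)],(180,230),6,26);print("stand",S.round(1),S.mean(0).round(1))
e=(S[0]+S[3]-S[1]-S[2])/2;print(np.linalg.norm(e),np.degrees(np.arctan2(e[1],e[0])))
C=q([(63,85),(487,58),(525,512),(88,540)],(280,230),5,30);print("case",C.round(1),C.mean(0).round(1))
for e in (C[0]-C[1],C[3]-C[2],C[0]-C[3],C[1]-C[2]):print(np.linalg.norm(e),np.degrees(np.arctan2(e[1],e[0])))
F=q([(140,392),(140,460),(460,438),(450,318)],(280,230),5,30);print("flag",F.round(1))
T=q([(185,201),(480,165),(484,240)],(450,240),6,28);print("therm",T.round(1))
e=T[0]-(T[1]+T[2])/2;print(np.linalg.norm(e),np.degrees(np.arctan2(e[1],e[0])))
H=q([(318,312),(474,347),(450,428),(292,385)],(180,230),6,56);print("head",H.round(1))
for f in ("canister","cups","bowl"):pass
E
```

```text
stand [[600.  363.8]
 [559.6 209.1]
 [502.  223. ]
 [544.  379.3]] [551.4 293.8]
160.86788401570124 75.15937289784483
case [[643.8 152.8]
 [655.5 -40.8]
 [452.4 -51.7]
 [440.8 140.3]] [548.1  50.1]
193.91514235714047 93.45132522021805
192.37983761810676 93.47148509411336
203.405977727746 3.5249388684396736
203.34211072861854 3.092352897982207
flag [[505.  117.5]
 [475.3 117.5]
 [484.5 -24.1]
 [537.4 -21. ]]
therm [[ 581.8 -271.3]
 [ 595.  -382.6]
 [ 566.8 -381.5]]
110.70715539562912 89.51953721192095
head [[561.9 281.3]
 [549.  223.9]
 [519.7 232. ]
 [535.4 289.9]]
```

```bash
cat >> h.py <<'E'
def rel(pos,psi,rxy=None):
    s=get_state();T=toolT(s)
    R=Rot.from_euler('xyz',[180,0,psi],degrees=True).as_matrix()
    print("t",round(s["time"],2),"pos",s["position"].round(1),"rot",s["eef_rot"].round(2),"F",s["contact_force"].round(1),"op",round(s["opening"],3))
    print("shift",(T[:3,:3].T@(np.array(pos)-T[:3,3])).round(1),"turn",Rot.from_matrix(T[:3,:3].T@R).as_rotvec(degrees=True).round(2))
E
python3 -c "
from h import *
rel((548,70,231),93.4)"
```

```text
t 0.5 pos [ 216.  -586.5  231.2] rot [-180.     -0.     20.22] F [-0.5 -0.1 -0.3] op 1.0
shift [ 5.384e+02 -5.013e+02  3.000e-01] turn [ -0.    -0.   -73.18]
```

Emit:
send_rows(plan=[538,-501,0,0,0,-73,538,-501,0,0,0,-73,538,-501,0,0,0,-73,538,-501,0,0,0,-73,538,-501,0,0,0,-73])

```text
time: 0.92
position: [310.3, -398.9, 231.3]
eef_rot: [180.0, 0.0, 56.3]
contact_force: [1.6, -0.5, 0.3]
opening: 1.002
```

```bash
python3 -c "
from h import *
rel((548,70,231),93.4)"
```

```text
t 0.92 pos [ 310.3 -398.9  231.3] rot [179.99   0.    56.34] F [ 1.6 -0.5  0.3] op 1.002
shift [ 5.22e+02 -6.20e+01  3.00e-01] turn [ 1.000e-02  1.000e-02 -3.706e+01]
```

Emit:
send_rows(plan=[522,-62,0,0,0,-37,522,-62,0,0,0,-37,522,-62,0,0,0,-37,522,-62,0,0,0,-37,522,-62,0,0,0,-37])

```text
time: 1.33
position: [405.7, -213.5, 231.5]
eef_rot: [180.0, 0.0, 92.2]
contact_force: [-0.2, -1.0, -0.8]
opening: 0.998
```

```bash
python3 -c "
from h import *
rel((548,70,231),93.4)"
```

```text
t 1.33 pos [ 405.7 -213.5  231.5] rot [1.7997e+02 2.0000e-02 9.2170e+01] F [-0.2 -1.  -0.8] op 0.998
shift [277.9 152.9   0.5] turn [ 0.03  0.02 -1.23]
```

Emit:
send_rows(plan=[278,153,0,0,0,-1.2,278,153,0,0,0,-1.2,278,153,0,0,0,-1.2,278,153,0,0,0,-1.2,278,153,0,0,0,-1.2])

```text
time: 1.75
position: [500.4, -27.5, 231.5]
eef_rot: [180.0, 0.0, 93.0]
contact_force: [0.8, -1.0, 0.3]
opening: 0.998
```

```bash
python3 -c "
from h import *
rel((548,70,231),93.4)"
```

```text
t 1.75 pos [500.4 -27.5 231.5] rot [1.7997e+02 1.0000e-02 9.3040e+01] F [ 0.8 -1.   0.3] op 0.998
shift [94.9 52.7  0.5] turn [ 0.03  0.01 -0.36]
```

Emit:
send_rows(plan=[95,53,0,0,0,0,95,53,0,0,0,0,95,53,0,0,0,0,95,53,0,0,0,0,95,53,0,0,0,0])

```text
time: 2.17
position: [547.9, 69.2, 231.1]
eef_rot: [-180.0, 0.0, 93.2]
contact_force: [0.3, -0.7, -0.4]
opening: 1.001
```

```bash
python3 -c "
from h import *
s,im,d=cam('wrist');print(s['position'],s['eef_rot']);save('w1',im)
import pickle;pickle.dump((s,im,d),open('w1.pkl','wb'))"
```

```text
[547.88328548  69.19402573 231.06846571] [-1.79992910e+02  4.97300363e-03  9.31776910e+01]
```

View pics/w1.png

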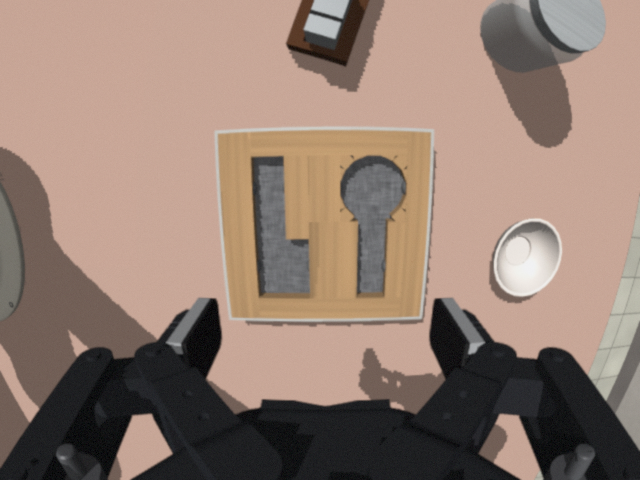

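```bash
python3 -c "
from h import *
import pickle
s,im,d=pickle.load(open('w1.pkl','rb'))
save('w1c',im,(205,115,445,330),3)"
```

```text
(no output)
```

View pics/w1c.png

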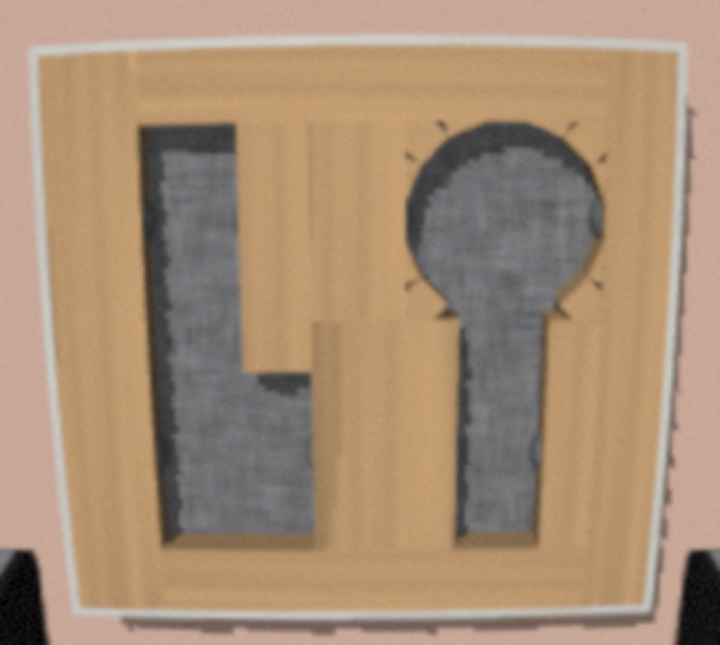

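```bash
cat > fitcase.py <<'E'
from h import *
import pickle
from scipy.optimize import least_squares
s,im,d=pickle.load(open('w1.pkl','rb'))
M=[(-103,98),(103,98),(103,-98),(-103,-98),(-68.5,71.5),(-37.5,71.5),(-37.5,-8.5),(-15.5,-8.5),(-15.5,-71.5),(-68.5,-71.5),(31.5,-71.5),(60.5,-71.5)]
P=[(30,47),(687,45),(650,612),(76,615),(140,125),(235,124),(243,372),(311,374),(316,548),(163,548),(456,547),(537,547)]
P=np.array([( (a+.5)/3-.5+205,(b+.5)/3-.5+115) for a,b in P]);M=np.array(M,float)
def X(p,M,z=30):
    c,n=np.cos(p[2]),np.sin(p[2]);return np.c_[p[0]+c*M[:,0]-n*M[:,1],p[1]+n*M[:,0]+c*M[:,1],np.full(len(M),z)]
r=least_squares(lambda p:(wproj(s,X(p,M))-P).ravel(),[548,50,.05],loss='soft_l1')
print(r.x[:2],np.degrees(r.x[2]));print((wproj(s,X(r.x,M))-P).round(1).tolist())
r2=least_squares(lambda p:(wproj(s,X(p,M,p[3]))-P).ravel(),[548,50,.05,30],loss='soft_l1');print(r2.x)
for m in ((-42,0),(46,0)):print(m,X(r.x,np.array([m],float)).round(1))
dd=d[225,340];print(dd)
E
python3 fitcase.py
```

```text
[548.4252559   49.86969021] 3.5245566431809103
[[-0.5, -0.2], [0.5, -1.0], [0.5, -0.0], [-0.9, -0.0], [-0.8, 0.0], [0.5, -0.6], [0.3, 0.2], [0.4, -0.6], [-0.0, 0.9], [-0.4, 0.6], [-0.5, 0.9], [0.6, 0.4]]
[5.48391324e+02 4.93735349e+01 6.13296096e-02 2.80505509e+01]
(-42, 0) [[506.5  47.3  30. ]]
(46, 0) [[594.3  52.7  30. ]]
353.061
```

```bash
python3 -c "
from h import *
rel((541,256,170),75.2)"
```

```text
t 2.22 pos [547.5  68.1 231.1] rot [-1.7998e+02  1.0000e-02  9.3090e+01] F [-1.   0.1  0.2] op 0.997
shift [188.    3.7  61.1] turn [-0.02  0.02 17.89]
```

Emit:
send_rows(plan=[188,4,61,0,0,18,188,4,61,0,0,18,188,4,61,0,0,18,188,4,61,0,0,18,188,4,61,0,0,18])

```text
time: 2.63
position: [541.4, 256.3, 169.9]
eef_rot: [180.0, 0.0, 74.9]
contact_force: [0.9, -0.9, -0.7]
opening: 0.999
```

```bash
python3 -c "
from h import *
s,im,d=cam('wrist');print(s['position'],s['eef_rot']);save('w2',im)
import pickle;pickle.dump((s,im,d),open('w2.pkl','wb'));rel((541,256,170),75.2)"
```

```text
[541.42991441 256.25410081 169.91602384] [1.79992194e+02 4.09642017e-03 7.48768952e+01]
t 2.68 pos [540.1 261.8 167.6] rot [-1.7986e+02 -4.0000e-02  7.5050e+01] F [-6.   6.8 -2.9] op 1.003
shift [-5.4  2.4 -2.4] turn [-0.14 -0.04 -0.15]
```

View pics/w2.png

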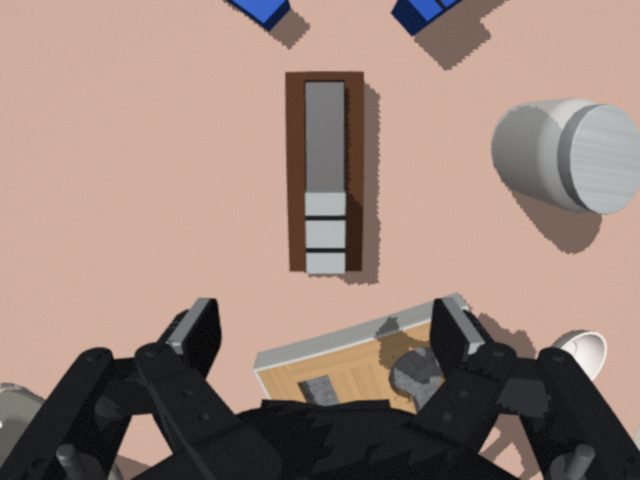

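The candidates in the top view are the tool in the dark stand at (230,288) and the blue shapes at (140,307) and (172,220). The one in the stand is meant: grey handle, steel head, standing in the slot (enlarged in topc1). In w2 it lies at columns 306–345, rows 82–273. Next I measure it.

```bash
python3 -c "
from h import *
import pickle
s,im,d=pickle.load(open('w2.pkl','rb'))
save('w2c',im,(280,60,380,285),3)
for u,v,z in [(306,192,56),(345,192,56),(345,273,56),(307,273,56),(306,82,34),(344,82,34)]: print(watz(s,u,v,z).round(1))
H=np.array([watz(s,u,v,56) for u,v in [(306,192),(345,192),(345,273),(307,273)]]);print(H.mean(0))
e=H[0]+H[1]-H[2]-H[3];print(np.degrees(np.arctan2(e[1],e[0])),np.linalg.norm(e)/2, np.linalg.norm(H[0]-H[1]))
rel((541,256,170),75.2)
"
```

```text
[536.5 289.7  56. ]
[562.7 282.6  56. ]
[547.8 224.2  56. ]
[520.7 231.6  56. ]
[556.6 366.7  34. ]
[583.5 359.4  34. ]
[541.94145537 257.02707291  56.        ]
75.23562618323625 60.2195364192028 27.14407930794048
t 2.68 pos [540.1 261.8 167.6] rot [-1.7986e+02 -4.0000e-02  7.5050e+01] F [-6.   6.8 -2.9] op 1.003
shift [-5.4  2.4 -2.4] turn [-0.14 -0.04 -0.15]
```

View pics/w2c.png

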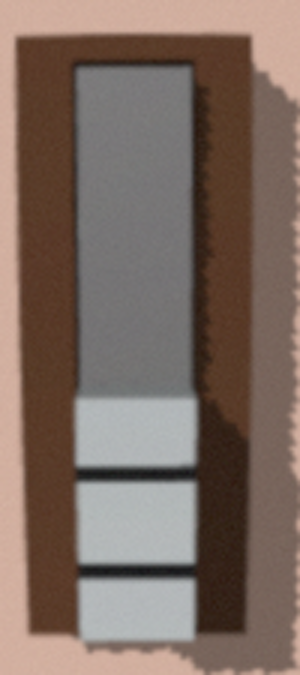

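Emit:
send_rows(plan=[10,1.5,80,0,0,0,10,1.5,80,0,0,0,10,1.5,80,0,0,0,10,1.5,80,0,0,0,10,1.5,80,0,0,0])

```text
time: 3.1
position: [546.6, 264.4, 92.2]
eef_rot: [179.9, -0.0, 75.0]
contact_force: [0.0, -0.5, -0.9]
opening: 1.001
```

```bash
python3 -c "
from h import *
rel((545.7,271.5,29),75.2)"
```

```text
t 3.1 pos [546.6 264.4  92.2] rot [ 1.7994e+02 -4.0000e-02  7.4970e+01] F [ 0.  -0.5 -0.9] op 1.001
shift [ 6.6 -2.8 63.2] turn [ 0.06 -0.04 -0.23]
```

Emit:
send_rows(plan=[7,-2.8,35,0,0,0,7,-2.8,35,0,0,0,7,-2.8,35,0,0,0,7,-2.8,35,0,0,0,7,-2.8,35,0,0,0])

```text
time: 3.52
position: [546.0, 272.7, 57.6]
eef_rot: [179.9, -0.1, 75.0]
contact_force: [-0.5, 0.3, 0.6]
opening: 0.998
```

```bash
python3 -c "
from h import *
rel((545.7,271.5,29),75.2)"
```

```text
t 3.52 pos [546.  272.7  57.6] rot [ 1.7987e+02 -9.0000e-02  7.5020e+01] F [-0.5  0.3  0.6] op 0.998
shift [-1.3 -0.  28.6] turn [ 0.13 -0.09 -0.18]
```

Emit:
send_rows(plan=[-1,0,28.5,0,0,0,-1,0,28.5,0,0,0,-1,0,28.5,0,0,0,-1,0,28.5,0,0,0,-1,0,28.5,0,0,0])

```text
time: 3.93
position: [545.2, 272.0, 28.1]
eef_rot: [179.9, -0.1, 75.0]
contact_force: [0.0, 0.1, 0.5]
opening: 1.0
```

Emit:
send_rows(plan=[0,0,0,0,0,0,0,0,0,0,0,0,0,0,0,0,0,0,0,0,0,0,0,0,0,0,0,0,0,0], fingers=1, squeeze=60)

```text
time: 4.35
position: [544.7, 271.8, 27.1]
eef_rot: [180.0, -0.0, 75.0]
contact_force: [-8.3, -2.9, 13.7]
opening: 0.316
```

Emit:
send_rows(plan=[0,0,0,0,0,0,0,0,0,0,0,0,0,0,0,0,0,0,0,0,0,0,0,0,0,0,0,0,0,0])

```text
time: 4.77
position: [544.7, 271.8, 27.1]
eef_rot: [180.0, -0.0, 75.0]
contact_force: [-2.1, -0.6, 4.5]
opening: 0.32
```

Emit:
send_rows(plan=[0,0,-20,0,0,0,0,0,-40,0,0,0,0,0,-60,0,0,0,0,0,-60,0,0,0,0,0,-60,0,0,0])

```text
time: 5.18
position: [544.9, 271.9, 87.3]
eef_rot: [179.9, -0.0, 75.0]
contact_force: [-0.5, 0.2, -2.7]
opening: 0.32
```

```bash
python3 -c "
from h import *
s,im,d=cam('wrist');save('w3',im)
s,im,d=cam('scene');save('s3',im,(330,150,480,270),4)
rel((420,260,85),93.5)"
```

```text
t 5.28 pos [543.9 271.5  85.8] rot [-1.7993e+02  5.0000e-02  7.5030e+01] F [ 0.3 -1.2 -2.4] op 0.317
shift [ -43.1 -116.8    1. ] turn [ -0.08   0.04 -18.47]
```

View pics/w3.png

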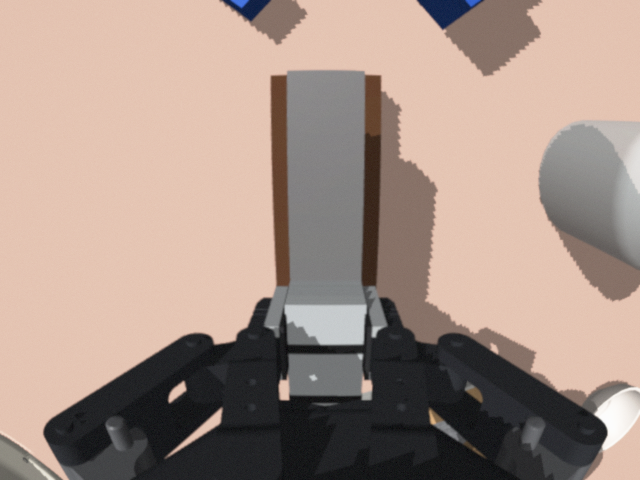

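View pics/s3.png

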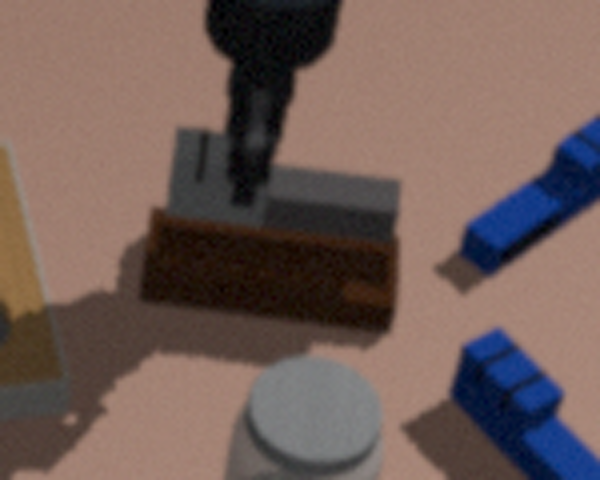

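```bash
python3 -c "
from h import *
rel((400,255,85),93.5)"
```

```text
t 5.28 pos [543.9 271.5  85.8] rot [-1.7993e+02  5.0000e-02  7.5030e+01] F [ 0.3 -1.2 -2.4] op 0.317
shift [ -53.1 -134.8    1. ] turn [ -0.08   0.04 -18.47]
```

Emit:
send_rows(plan=[-12,-30,0,0,0,-5,-25,-65,0,0,0,-10,-40,-100,0,0,0,-15,-53,-135,0,0,0,-18.5,-53,-135,0,0,0,-18.5])

```text
time: 5.7
position: [391.5, 252.9, 85.2]
eef_rot: [-179.4, 0.2, 93.8]
contact_force: [-1.2, -0.3, -4.0]
opening: 0.318
```

Emit:
send_rows(plan=[0,0,20,0,0,0,0,0,45,0,0,0,0,0,58,0,0,0,0,0,58,0,0,0,0,0,58,0,0,0])

```text
time: 6.12
position: [399.7, 255.0, 27.9]
eef_rot: [-179.8, 0.1, 93.5]
contact_force: [0.6, 0.1, -2.5]
opening: 0.316
```

```bash
python3 -c "
from h import *
rel((400,255,21),93.5)"
```

```text
t 6.12 pos [399.7 255.   27.9] rot [-1.7985e+02  6.0000e-02  9.3530e+01] F [ 0.6  0.1 -2.5] op 0.316
shift [-0.   0.3  6.9] turn [-0.15  0.06  0.03]
```

Emit:
send_rows(plan=[0,0,2,0,0,0,0,0,4,0,0,0,0,0,6,0,0,0,0,0,6.8,0,0,0,0,0,6.8,0,0,0])

```text
time: 6.53
position: [400.5, 255.4, 22.1]
eef_rot: [180.0, -0.0, 93.5]
contact_force: [-0.4, 0.8, -3.6]
opening: 0.316
```

Emit:
send_rows(plan=[0,0,1,0,0,0,0,0,1,0,0,0,0,0,1.5,0,0,0,0,0,1.5,0,0,0,0,0,1.5,0,0,0])

```text
time: 6.95
position: [400.7, 255.5, 21.1]
eef_rot: [180.0, -0.0, 93.5]
contact_force: [-0.7, -2.0, 13.8]
opening: 0.322
```

Emit:
send_rows(plan=[0,0,0,0,0,0,0,0,0,0,0,0,0,0,0,0,0,0,0,0,0,0,0,0,0,0,0,0,0,0], fingers=-0.3)

```text
time: 7.37
position: [400.5, 255.4, 20.5]
eef_rot: [-180.0, -0.0, 93.5]
contact_force: [0.5, 1.4, -0.1]
opening: 0.651
```

Emit:
send_rows(plan=[0,0,-10,0,0,0,0,0,-30,0,0,0,0,0,-60,0,0,0,0,0,-60,0,0,0,0,0,-60,0,0,0])

```text
time: 7.78
position: [401.3, 255.8, 81.6]
eef_rot: [179.8, -0.1, 93.5]
contact_force: [-0.3, -0.5, -0.4]
opening: 0.659
```

```bash
python3 -c "
from h import *
s,im,d=cam('wrist');save('w4',im)
s,im,d=cam('scene');save('s4',im,(300,100,480,250),4)
rel((355,240,85),93.5)"
```

```text
t 7.88 pos [400.3 255.3  80.2] rot [-179.99    0.     93.53] F [-0.6 -0.8 -0.7] op 0.643
shift [-12.5 -46.1  -4.8] turn [-0.01  0.    0.03]
```

View pics/w4.png

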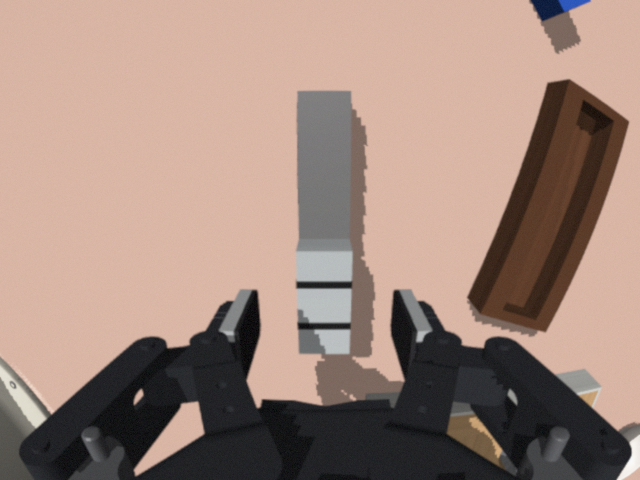

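View pics/s4.png

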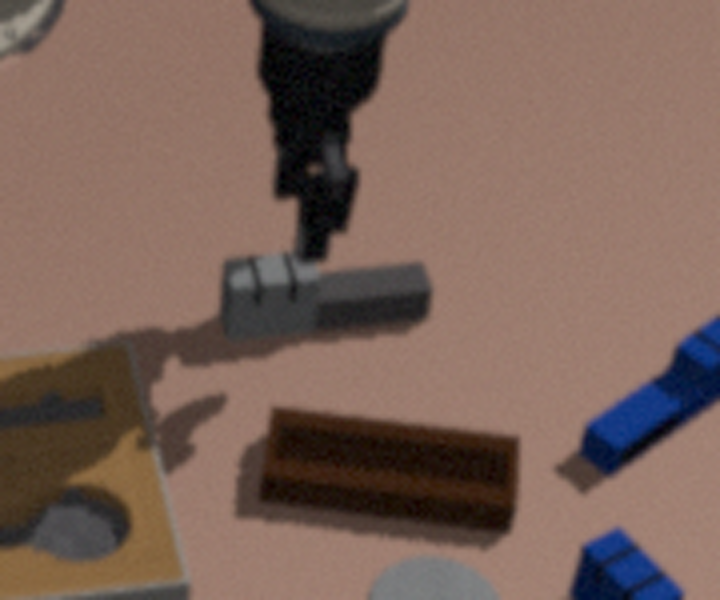

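Emit:
send_rows(plan=[0,-20,0,0,0,0,0,-40,0,0,0,0,0,-40,0,0,0,0,0,-40,0,0,0,0,0,-40,0,0,0,0], fingers=1)

```text
time: 8.3
position: [360.8, 253.0, 80.0]
eef_rot: [-180.0, 0.0, 93.5]
contact_force: [-0.3, -0.2, 0.6]
opening: -0.005
```

Emit:
send_rows(plan=[0,0,20,0,0,0,0,0,40,0,0,0,0,0,42,0,0,0,0,0,42,0,0,0,0,0,42,0,0,0])

```text
time: 8.72
position: [360.9, 253.0, 38.7]
eef_rot: [-180.0, 0.0, 93.5]
contact_force: [-0.6, 0.2, 0.2]
opening: -0.0
```

Emit:
send_rows(plan=[0,3,0,0,0,0,0,6,0,0,0,0,0,9,0,0,0,0,0,12,0,0,0,0,0,15,0,0,0,0])

```text
time: 9.13
position: [375.8, 253.9, 38.8]
eef_rot: [180.0, -0.0, 93.5]
contact_force: [-2.0, -0.0, 1.6]
opening: -0.002
```

```bash
python3 -c "
from h import *
s,im,d=cam('wrist');save('w5',im)
rel((400,255,38),93.5)"
```

```text
t 9.18 pos [376.4 254.   38.7] rot [ 1.7996e+02 -2.0000e-02  9.3530e+01] F [-0.2 -0.4  0.1] op 0.001
shift [-0.5 23.6  0.7] turn [ 0.04 -0.02  0.03]
```

View pics/w5.png

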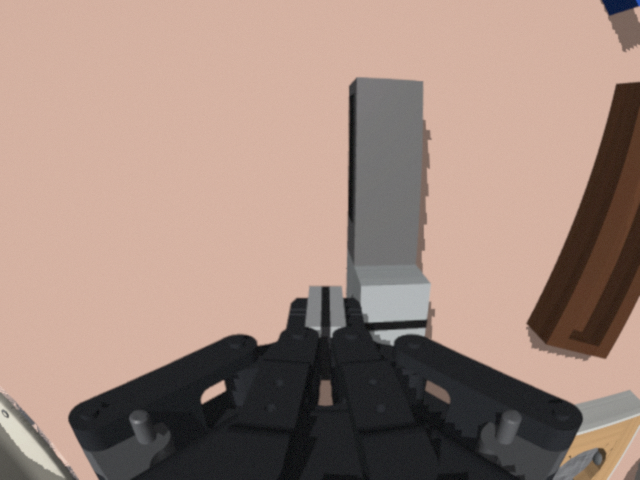

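Emit:
send_rows(plan=[0,4,0,0,0,0,0,8,0,0,0,0,0,12,0,0,0,0,0,16,0,0,0,0,0,20,0,0,0,0])

```text
time: 9.6
position: [396.1, 255.2, 38.5]
eef_rot: [180.0, -0.0, 93.5]
contact_force: [-0.1, -0.7, 0.5]
opening: -0.002
```

```bash
python3 -c "
from h import *
s,im,d=cam('wrist');save('w6',im)
rel((400,255,38),93.5)"
```

```text
t 9.65 pos [397.  255.4  38.5] rot [ 1.7994e+02 -2.0000e-02  9.3530e+01] F [ 1.3  0.4 -0.2] op 0.003
shift [-0.6  3.   0.5] turn [ 0.06 -0.02  0.03]
```

View pics/w6.png

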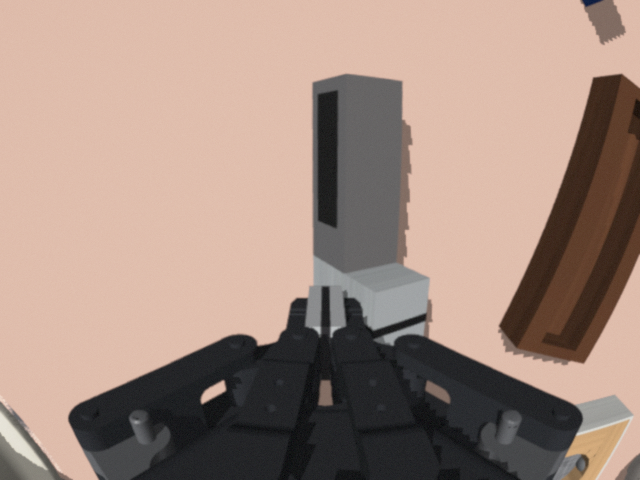

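It is tipping, with the pad turning up. I continue the push.

Emit:
send_rows(plan=[0,4,0,0,0,0,0,8,0,0,0,0,0,12,0,0,0,0,0,16,0,0,0,0,0,20,0,0,0,0])

```text
time: 10.07
position: [415.9, 256.4, 38.5]
eef_rot: [180.0, -0.0, 93.5]
contact_force: [-0.8, 0.4, 0.7]
opening: -0.004
```

```bash
python3 -c "
from h import *
s,im,d=cam('wrist');save('w7',im)
rel((400,255,38),93.5)"
```

```text
t 10.12 pos [416.8 256.5  38.5] rot [ 1.7994e+02 -2.0000e-02  9.3530e+01] F [ 1.6  0.4 -0.2] op 0.003
shift [ -0.5 -16.9   0.5] turn [ 0.06 -0.02  0.03]
```

View pics/w7.png

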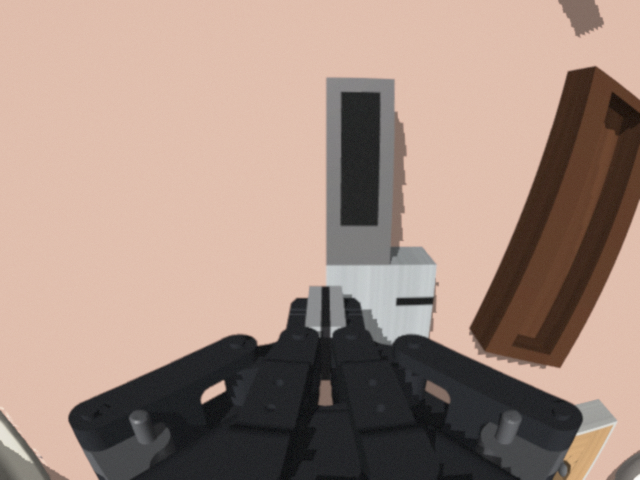

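Emit:
send_rows(plan=[0,0,-20,0,0,0,10,8,-60,0,0,0,15,15,-100,0,0,0,15,15,-110,0,0,0,15,15,-110,0,0,0], fingers=-1)

```text
time: 10.53
position: [431.4, 273.3, 151.7]
eef_rot: [179.7, -0.1, 93.5]
contact_force: [0.2, 0.2, -0.6]
opening: 0.706
```

Emit:
send_rows(plan=[0,0,0,0,0,0,0,0,0,0,0,0,0,0,0,0,0,0,0,0,0,0,0,0,0,0,0,0,0,0])

```text
time: 10.95
position: [429.1, 272.0, 147.7]
eef_rot: [-179.9, 0.0, 93.5]
contact_force: [0.4, -1.5, 0.4]
opening: 1.004
```

```bash
python3 -c "
from h import *
s,im,d=cam('wrist');save('w8',im);save('w8c',im,(260,80,420,300),3.0)
import pickle;pickle.dump((s,im,d),open('w8.pkl','wb'))
rel((430,270,150),93.5)"
```

```text
t 11.0 pos [429.2 272.1 147.9] rot [-1.7993e+02  3.0000e-02  9.3530e+01] F [-0.7 -0.5 -0.1] op 0.998
shift [-2.1  0.7 -2.1] turn [-0.07  0.03  0.03]
```

View pics/w8.png

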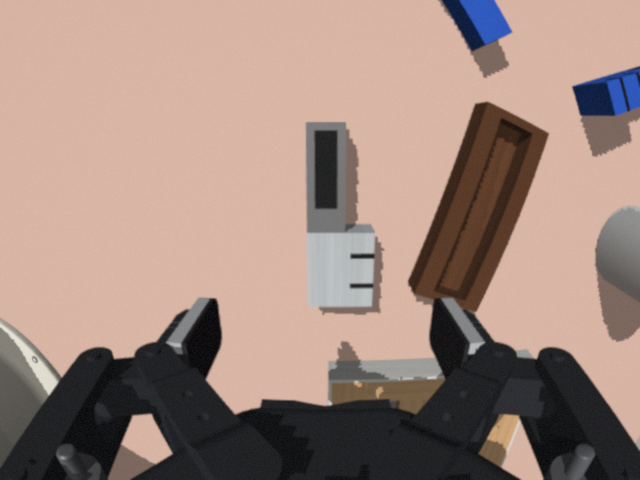

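View pics/w8c.png

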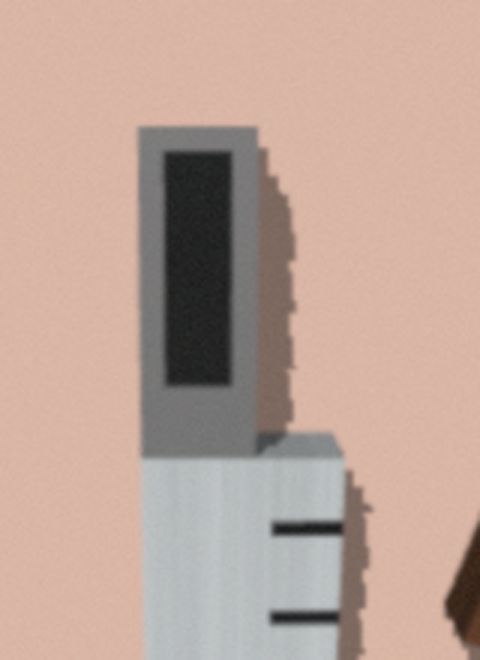

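```bash
cat > fit.py <<'E'
from h import *
from scipy.optimize import least_squares
FLAG=np.array([(0,70),(28,70),(0,-10),(50,-10),(0,-70),(50,-70)],float)-[25,0]
def X(p,M,z): 
    c,n=np.cos(p[2]),np.sin(p[2]);return np.c_[p[0]+c*M[:,0]-n*M[:,1],p[1]+n*M[:,0]+c*M[:,1],np.full(len(M),z)]
def fit(s,M,P,z,p0):
    P=np.array(P,float);r=least_squares(lambda p:(wproj(s,X(p,M,z))-P).ravel(),p0,loss='soft_l1')
    print("pose",r.x[:2].round(2),"yaw",np.degrees(r.x[2]).round(2),"res",(wproj(s,X(r.x,M,z))-P).round(1).tolist());return r.x
E
python3 -c "
from fit import *
import pickle
s,im,d=pickle.load(open('w8.pkl','rb'));print(s['position'])
p=fit(s,FLAG,[(305.8,121.9),(345.8,121.9),(307.2,232.5),(374.5,232.5),(308.5,306),(373,306)],28,[430,270,.05])
c,n=np.cos(p[2]),np.sin(p[2])
m=np.array([-25+14,6.])
g=[p[0]+c*m[0]-n*m[1],p[1]+n*m[0]+c*m[1]]
print(g);rel((g[0],g[1],60),90+np.degrees(p[2]))
"
```

```text
[429.06550599 271.98309142 147.67636693]
pose [439.88 282.83] yaw 3.81 res [[-0.3, -0.3], [0.1, -0.5], [-0.1, 0.2], [0.8, -0.0], [0.2, 0.7], [-0.7, 0.1]]
[np.float64(428.50797079037454), np.float64(288.08261571785937)]
t 11.0 pos [429.2 272.1 147.9] rot [-1.7993e+02  3.0000e-02  9.3530e+01] F [-0.7 -0.5 -0.1] op 0.998
shift [16.1  0.4 87.9] turn [-0.07  0.03 -0.28]
```

Emit:
send_rows(plan=[18,0.4,40,0,0,-0.2,18,0.4,80,0,0,-0.2,18,0.4,88,0,0,-0.2,18,0.4,88,0,0,-0.2,18,0.4,88,0,0,-0.2])

```text
time: 11.42
position: [428.7, 290.0, 61.0]
eef_rot: [-179.9, 0.0, 93.7]
contact_force: [0.3, -0.3, 0.1]
opening: 0.998
```

Emit:
send_rows(plan=[0,0,10,0,0,0,0,0,20,0,0,0,0,0,25,0,0,0,0,0,25,0,0,0,0,0,25,0,0,0])

```text
time: 11.83
position: [428.7, 290.1, 35.5]
eef_rot: [-180.0, 0.0, 93.7]
contact_force: [0.4, -1.2, -0.1]
opening: 1.002
```

```bash
python3 -c "
from h import *
rel((428.4,290,13),93.8)
s,im,d=cam('wrist');save('w9',im)"
```

```text
t 11.83 pos [428.7 290.1  35.5] rot [-1.7998e+02  1.0000e-02  9.3730e+01] F [ 0.4 -1.2 -0.1] op 1.002
shift [-0.1 -0.3 22.5] turn [-0.02  0.01 -0.07]
```

View pics/w9.png

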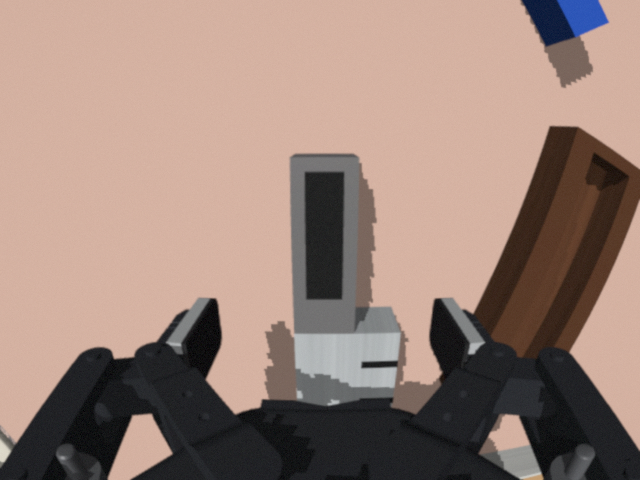

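Emit:
send_rows(plan=[0,0,8,0,0,0,0,0,16,0,0,0,0,0,22,0,0,0,0,0,22,0,0,0,0,0,22,0,0,0])

```text
time: 12.3
position: [428.4, 290.0, 12.9]
eef_rot: [-179.9, 0.0, 93.7]
contact_force: [-0.8, -0.4, 0.4]
opening: 1.001
```

Emit:
send_rows(plan=[0,0,0,0,0,0,0,0,0,0,0,0,0,0,0,0,0,0,0,0,0,0,0,0,0,0,0,0,0,0], fingers=1, squeeze=60)

```text
time: 12.72
position: [428.9, 290.3, 13.8]
eef_rot: [180.0, -0.0, 93.7]
contact_force: [-5.6, -7.5, 28.6]
opening: 0.308
```

Emit:
send_rows(plan=[0,0,0,0,0,0,0,0,0,0,0,0,0,0,0,0,0,0,0,0,0,0,0,0,0,0,0,0,0,0])

```text
time: 13.13
position: [428.9, 290.3, 13.9]
eef_rot: [180.0, -0.0, 93.7]
contact_force: [-1.8, -1.0, 8.7]
opening: 0.312
```

```bash
python3 -c "
from h import *
rel((428.4,290,13),93.8)
s,im,d=cam('wrist');save('w10',im)"
```

```text
t 13.13 pos [428.9 290.3  13.9] rot [ 1.7997e+02 -1.0000e-02  9.3730e+01] F [-1.8 -1.   8.7] op 0.312
shift [-0.2 -0.5  0.9] turn [ 0.03 -0.01 -0.07]
```

View pics/w10.png

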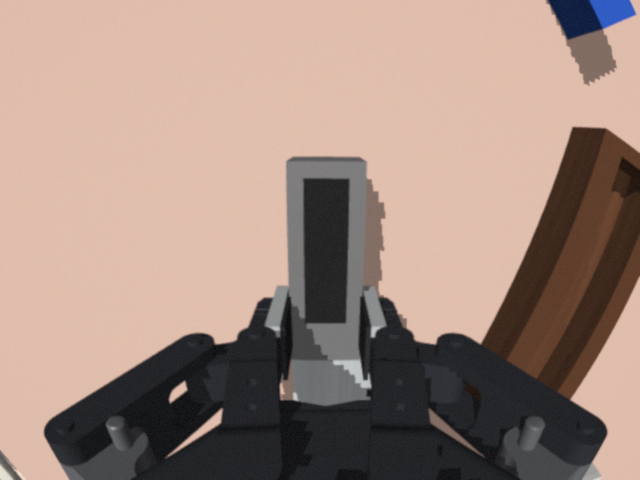

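```bash
python3 -c "
from h import *
s,im,d=cam('wrist');save('w10c',im,(270,140,390,200),6)
for v in (158,160,162):print(v,[watz(s,u,v,28).round(1) for u in (288,366)])
c=np.array([439.88,282.83]);print(s['position'])
# expected end corners
from fit import *
t=s['position'][:2];a=np.radians(3.73);print('expect center',c, 'pred corners', wproj(s,X([*(t-np.array([[np.cos(a),-np.sin(a)],[np.sin(a),np.cos(a)]])@np.array([-11,8.2])),a],FLAG,28)).round(1).tolist())
"
```

```text
158 [array([412. , 352.2,  28. ]), array([438.8, 354. ,  28. ])]
160 [array([412.1, 351.5,  28. ]), array([438.8, 353.3,  28. ])]
162 [array([412.1, 350.8,  28. ]), array([438.9, 352.6,  28. ])]
[428.91714736 290.26587374  13.92435636]
expect center [439.88 282.83] pred corners [[284.6, 161.3], [366.0, 161.3], [291.5, 360.2], [411.1, 358.4], [297.3, 454.3], [396.5, 452.2]]
```

View pics/w10c.png

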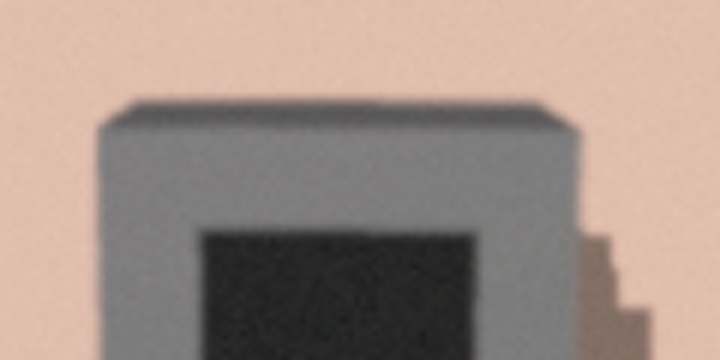

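Emit:
send_rows(plan=[0,0,-20,0,0,0,0,0,-50,0,0,0,0,0,-75,0,0,0,0,0,-75,0,0,0,0,0,-75,0,0,0])

```text
time: 13.65
position: [429.4, 290.5, 89.4]
eef_rot: [179.9, -0.1, 93.7]
contact_force: [-0.1, 0.2, -2.7]
opening: 0.312
```

```bash
python3 -c "
from h import *
rel((495,54.8,85),93.5)
s,im,d=cam('wrist');save('w11',im)"
```

```text
t 13.65 pos [429.4 290.5  89.4] rot [ 1.7987e+02 -6.0000e-02  9.3730e+01] F [-0.1  0.2 -2.7] op 0.312
shift [-239.5   50.1    4.3] turn [ 0.13 -0.06  0.23]
```

View pics/w11.png

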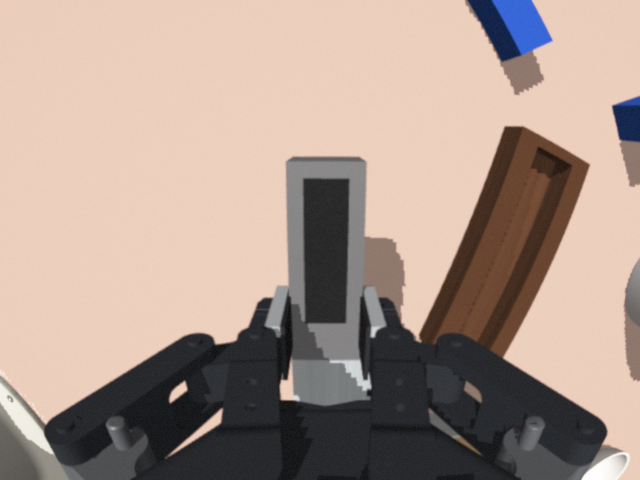

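Held without slip: the handle end stays at row 160. Moving over the cutout.

Emit:
send_rows(plan=[-35,7,0,0,0,0.2,-75,16,0,0,0,0.2,-115,24,0,0,0,0.2,-155,32,0,0,0,0.2,-190,40,0,0,0,0.2])

```text
time: 14.12
position: [480.3, 100.9, 87.1]
eef_rot: [-179.9, 0.0, 93.5]
contact_force: [1.4, 0.1, -3.5]
opening: 0.308
```

Emit:
send_rows(plan=[-25,5,0,0,0,0,-40,8,0,0,0,0,-49,10,0,0,0,0,-49,10,0,0,0,0,-49,10,0,0,0,0])

```text
time: 14.53
position: [493.5, 55.2, 87.7]
eef_rot: [-179.9, -0.0, 93.5]
contact_force: [0.2, 0.6, -3.2]
opening: 0.31
```

```bash
python3 -c "
from h import *
rel((495,54.8,50),93.5)"
```

```text
t 14.53 pos [493.5  55.2  87.7] rot [-1.7991e+02 -2.0000e-02  9.3500e+01] F [ 0.2  0.6 -3.2] op 0.31
shift [-0.5  1.5 37.7] turn [-0.09 -0.02 -0.  ]
```

Emit:
send_rows(plan=[-0.5,1.5,15,0,0,0,-0.5,1.5,30,0,0,0,-0.5,1.5,37,0,0,0,-0.5,1.5,37,0,0,0,-0.5,1.5,37,0,0,0])

```text
time: 14.95
position: [495.1, 55.3, 51.3]
eef_rot: [-179.9, -0.0, 93.6]
contact_force: [0.3, 0.0, -3.0]
opening: 0.308
```

```bash
python3 -c "
from h import *
rel((495,54.8,50),93.5)
s,im,d=cam('wrist');save('w12',im)
import pickle;pickle.dump((s,im,d),open('w12.pkl','wb'))
save('w12c',im,(260,100,400,240),5)
s,im,d=cam('top');save('t12',im,(280,230,400,350),5)
"
```

```text
t 14.95 pos [495.1  55.3  51.3] rot [-1.7993e+02 -1.0000e-02  9.3590e+01] F [ 0.3  0.  -3. ] op 0.308
shift [-0.5 -0.1  1.3] turn [-0.07 -0.01  0.09]
```

View pics/w12.png

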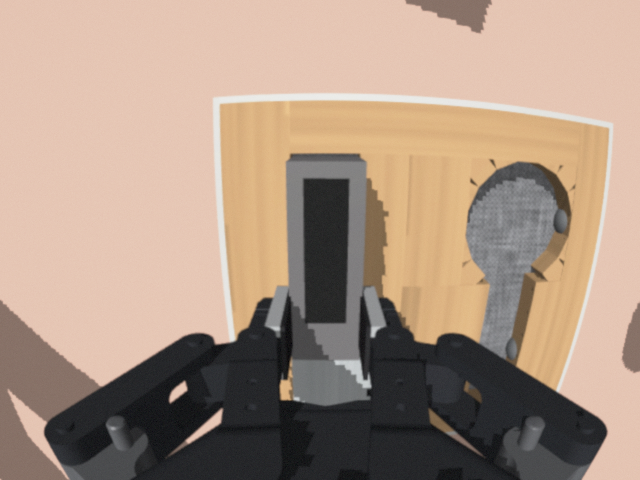

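View pics/w12c.png

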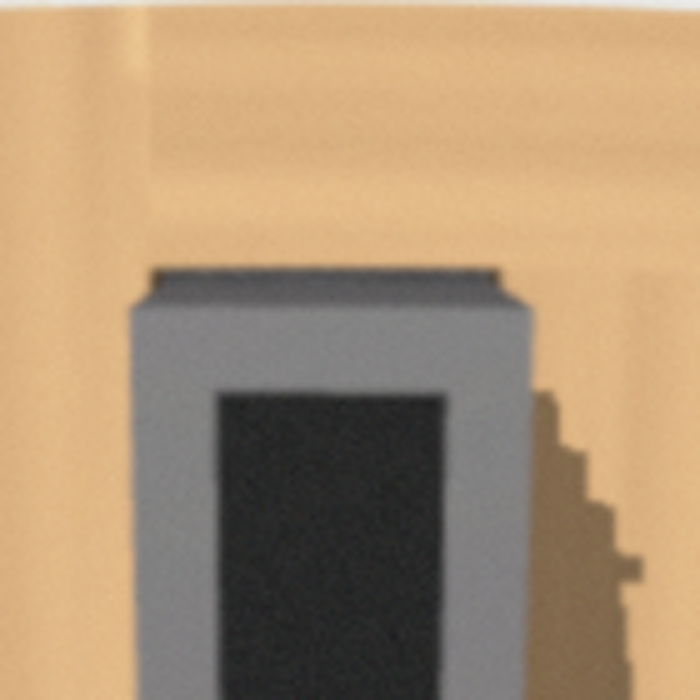

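```bash
python3 -c "
from fit import *
import pickle
s,im,d=pickle.load(open('w12.pkl','rb'));z=s['position'][2];print(s['position'],s['eef_rot'])
a=[watz(s,u,v,30) for u,v in((290.2,154),(359.8,153.6))];b=[watz(s,u,v,z+14.1) for u,v in((286.3,161.5),(366.3,161.5))]
print('cut',np.round(a,1),'mid',np.mean(a,0).round(2));print('tool',np.round(b,1),'mid',np.mean(b,0).round(2))
M=np.array([(-103,98),(103,98),(-68.5,71.5),(-37.5,71.5)],float)
fit(s,M,[(215.5,98.5),(612,123.5),(290.2,154),(359.8,153.6)],30,[548,50,.06])
"
```

```text
[495.07110302  55.27951678  51.32580792] [-1.79926617e+02 -7.07715124e-03  9.35946908e+01]
cut [[475.8 116.7  30. ]
 [506.2 118.7  30. ]] mid [490.99 117.7   30.  ]
tool [[477.8 116.   65.4]
 [505.3 117.8  65.4]] mid [491.57 116.9   65.43]
pose [548.5   49.55] yaw 3.58 res [[-2.6, -0.4], [1.7, -0.1], [-0.3, 0.1], [0.9, 0.5]]
```

View pics/t12.png

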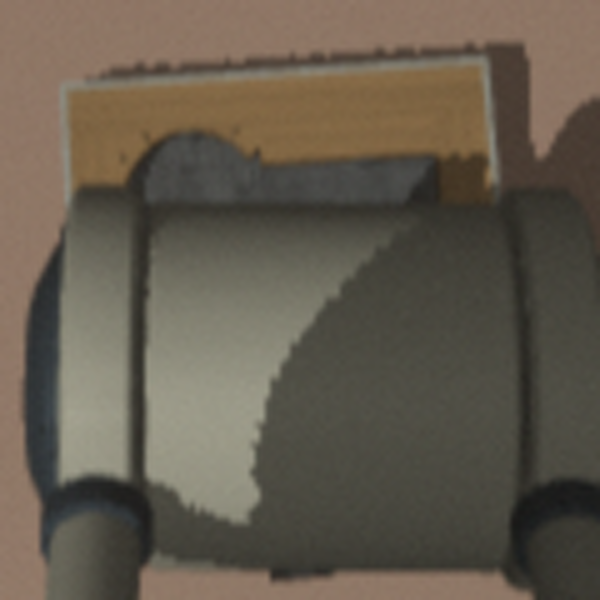

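Emit:
send_rows(plan=[-0.6,-0.4,0,0,0,0,-0.6,-0.4,3,0,0,0,-0.6,-0.4,5,0,0,0,-0.6,-0.4,7,0,0,0,-0.6,-0.4,7,0,0,0])

```text
time: 15.47
position: [495.0, 53.9, 44.1]
eef_rot: [-180.0, -0.0, 93.5]
contact_force: [-0.6, -0.2, -3.4]
opening: 0.309
```

Emit:
send_rows(plan=[0,0,1,0,0,0,0,0,2,0,0,0,0,0,3,0,0,0,0,0,3.5,0,0,0,0,0,3.5,0,0,0])

```text
time: 15.88
position: [495.2, 53.9, 40.9]
eef_rot: [-180.0, -0.0, 93.5]
contact_force: [-0.7, -0.6, -3.0]
opening: 0.309
```

Emit:
send_rows(plan=[0,0,1,0,0,0,0,0,2,0,0,0,0,0,2.5,0,0,0,0,0,2.5,0,0,0,0,0,2.5,0,0,0])

```text
time: 16.3
position: [495.1, 53.9, 38.4]
eef_rot: [-180.0, -0.0, 93.5]
contact_force: [-0.2, 0.1, -2.4]
opening: 0.311
```

```bash
python3 -c "
from h import *
rel((495,54.8,50),93.5)
s,im,d=cam('wrist');save('w13',im)"
```

```text
t 16.3 pos [495.1  53.9  38.4] rot [-179.99   -0.     93.53] F [-0.2  0.1 -2.4] op 0.311
shift [  0.9  -0.1 -11.6] turn [-0.01 -0.    0.03]
```

View pics/w13.png

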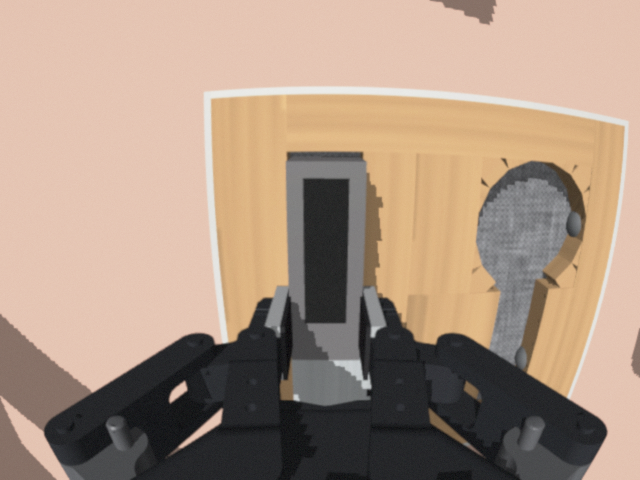

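Emit:
send_rows(plan=[0,0,0.5,0,0,0,0,0,1,0,0,0,0,0,1.5,0,0,0,0,0,1.5,0,0,0,0,0,1.5,0,0,0])

```text
time: 16.77
position: [495.1, 53.9, 37.1]
eef_rot: [-180.0, -0.0, 93.5]
contact_force: [-2.2, 0.3, 3.4]
opening: 0.31
```

Emit:
send_rows(plan=[0,0,0,0,0,0,0,0,0,0,0,0,0,0,0,0,0,0,0,0,0,0,0,0,0,0,0,0,0,0], fingers=-0.3)

```text
time: 17.18
position: [495.4, 53.9, 37.0]
eef_rot: [180.0, -0.0, 93.5]
contact_force: [-0.3, -1.1, -0.7]
opening: 0.65
```

Emit:
send_rows(plan=[0,0,-20,0,0,0,-7,5,-50,0,0,0,-9,10,-60,0,0,0,-9,10,-60,0,0,0,-9,10,-60,0,0,0])

```text
time: 17.6
position: [506.1, 45.5, 97.2]
eef_rot: [179.9, 0.0, 93.5]
contact_force: [0.4, -0.4, -0.3]
opening: 0.65
```

Emit:
send_rows(plan=[0,0,0,0,0,0,0,0,0,0,0,0,0,0,0,0,0,0,0,0,0,0,0,0,0,0,0,0,0,0], fingers=1)

```text
time: 18.02
position: [505.5, 45.6, 96.6]
eef_rot: [-180.0, -0.0, 93.5]
contact_force: [0.1, -0.3, -0.4]
opening: 0.008
```

```bash
python3 -c "
from h import *
rel((506.5,47.3,60),93.5)
s,im,d=cam('wrist');save('w14',im)"
```

```text
t 18.02 pos [505.5  45.6  96.6] rot [-179.95   -0.     93.54] F [ 0.1 -0.3 -0.4] op 0.008
shift [ 1.6  1.2 36.6] turn [-0.05 -0.    0.04]
```

View pics/w14.png

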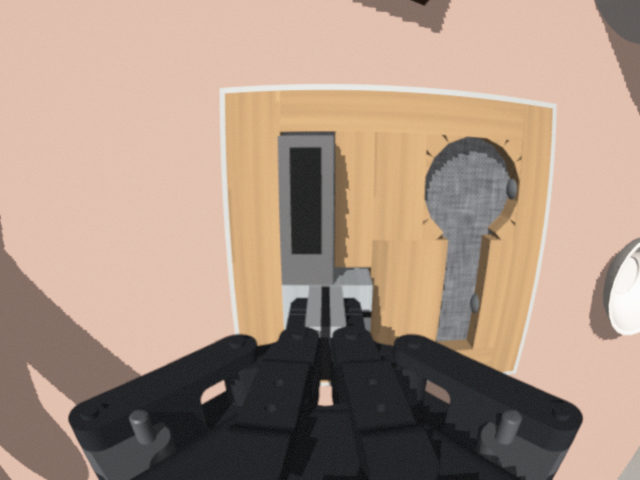

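Emit:
send_rows(plan=[1,-2,15,0,0,0,1,-2,30,0,0,0,1,-2,40,0,0,0,1,-2,42,0,0,0,1,-2,42,0,0,0])

```text
time: 18.48
position: [503.4, 46.4, 54.5]
eef_rot: [-179.9, -0.0, 93.5]
contact_force: [-0.0, 0.6, -1.0]
opening: 0.002
```

Emit:
send_rows(plan=[0,0,1,0,0,0,0,0,2,0,0,0,0,0,3,0,0,0,0,0,4,0,0,0,0,0,5,0,0,0])

```text
time: 18.9
position: [504.5, 46.5, 50.6]
eef_rot: [179.9, 0.0, 93.5]
contact_force: [0.3, 1.0, 15.7]
opening: 0.0
```

Emit:
send_rows(plan=[0,0,0,0,0,0,0,0,0,0,0,0,0,0,0.5,0,0,0,0,0,1,0,0,0,0,0,1.5,0,0,0])

```text
time: 19.32
position: [505.4, 46.4, 49.3]
eef_rot: [179.8, 0.0, 93.5]
contact_force: [6.0, 0.9, 11.9]
opening: -0.001
```

Emit:
send_rows(plan=[0,0,0.5,0,0,0,0,0,1,0,0,0,0,0,1.5,0,0,0,0,0,2,0,0,0,0,0,2.5,0,0,0])

```text
time: 19.73
position: [506.1, 46.5, 47.2]
eef_rot: [179.7, 0.0, 93.5]
contact_force: [3.1, 2.3, 20.6]
opening: -0.002
```

```bash
python3 -c "
from h import *
rel((504,46,46),93.5)
s,im,d=cam('wrist');save('w15',im,(200,70,460,330),2.3)"
```

```text
t 19.73 pos [506.1  46.5  47.2] rot [1.7972e+02 1.0000e-02 9.3530e+01] F [ 3.1  2.3 20.6] op -0.002
shift [-0.4 -2.1  1.2] turn [0.28 0.01 0.03]
```

View pics/w15.png

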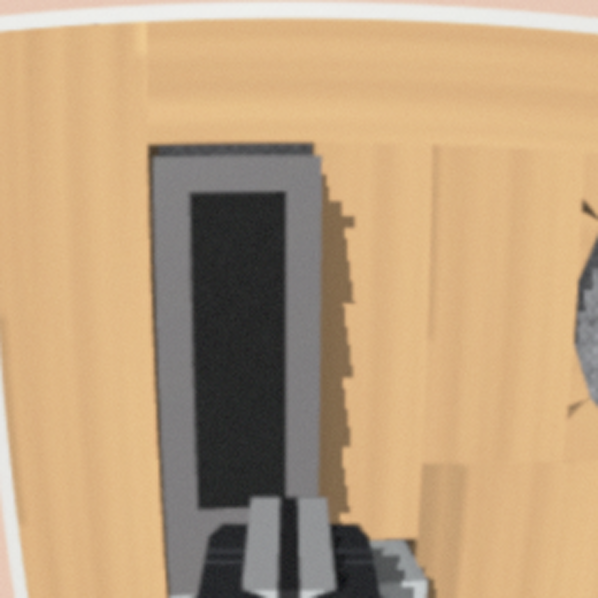

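Emit:
send_rows(plan=[0,-1,0,0,0,0,0,-1,0.5,0,0,0,0,-1,1,0,0,0,0,-1,1.5,0,0,0,0,-1,2,0,0,0])

```text
time: 20.2
position: [503.8, 46.3, 44.6]
eef_rot: [179.9, 0.0, 93.5]
contact_force: [1.9, 0.2, 8.1]
opening: 0.001
```

Emit:
send_rows(plan=[0,0,0.5,0,0,0,0,0,1,0,0,0,0,0,1.3,0,0,0,0,0,1.3,0,0,0,0,0,1.3,0,0,0])

```text
time: 20.62
position: [503.4, 46.4, 43.9]
eef_rot: [179.9, 0.0, 93.5]
contact_force: [-2.8, -0.1, 27.8]
opening: -0.002
```

Emit:
send_rows(plan=[0,0,-5,0,0,0,0,0,-30,0,0,0,30,30,-80,0,0,0,30,30,-110,0,0,0,30,30,-110,0,0,0], fingers=-1)

```text
time: 21.03
position: [534.3, 79.6, 158.0]
eef_rot: [179.6, -0.0, 93.6]
contact_force: [1.6, -0.2, 0.7]
opening: 0.709
```

Emit:
send_rows(plan=[0,0,0,0,0,0,0,0,0,0,0,0,0,0,0,0,0,0,0,0,0,0,0,0,0,0,0,0,0,0])

```text
time: 21.45
position: [530.0, 77.8, 151.6]
eef_rot: [-179.9, -0.0, 93.5]
contact_force: [-0.2, 0.5, -0.5]
opening: 0.999
```

```bash
python3 -c "
from h import *
rel((580,-245,170),90)
s,im,d=cam('wrist');save('w16',im,(170,60,510,330),2.2)
import pickle;pickle.dump((s,im,d),open('w16.pkl','wb'))"
```

```text
t 21.45 pos [530.   77.8 151.6] rot [-179.87   -0.     93.51] F [-0.2  0.5 -0.5] op 0.999
shift [-325.3   30.1  -18.5] turn [-0.13  0.    3.51]
```

View pics/w16.png

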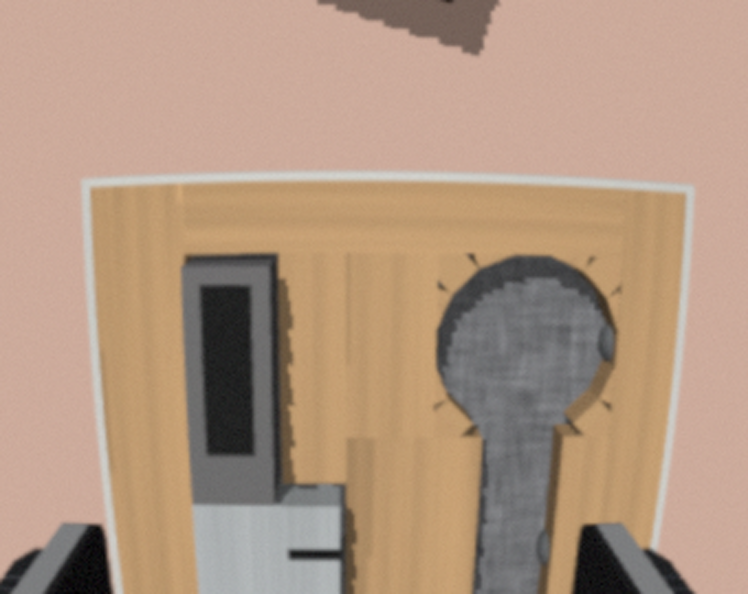

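```bash
cat >> h.py <<'E'
def wz(s,d,u,v):
    p=camera_params("wrist");K=p["K"];x=(u-K[0,2])/K[0,0];y=(v-K[1,2])/K[1,1];r=np.hypot(x,y)
    c=np.array([np.sin(r)*x/max(r,1e-9),np.sin(r)*y/max(r,1e-9),np.cos(r)]);D=np.median(d[v-2:v+3,u-2:u+3]);c=c/c[2]*D
    T=toolT(s)@p["hand_eye"];return T[:3,:3]@c+T[:3,3]
E
python3 -c "
from h import *
import pickle
s,im,d=pickle.load(open('w16.pkl','rb'))
k=2.2
for n,a,b in [('handle end',230,272),('handle L',192,400),('handle R',265,400),('handle near',230,480),('head L',215,540),('head R',320,520),('head R2',320,580),('wood',320,350),('wood2',420,500),('wood3',300,220)]:
  print(n,wz(s,d,int(a/k+170),int(b/k+60)).round(1))
"
```

```text
handle end [492.5 113.9  43.4]
handle L [481.5  72.1  43.7]
handle R [505.1  73.5  43.5]
handle near [494.3  44.7  43.8]
head L [489.1  22.1  43.5]
head R [524.9  32.1  43.2]
head R2 [526.1   9.5  43.9]
wood [521.6  87.1  29.3]
wood2 [559.3  35.5  29.5]
wood3 [512.8 129.7  29.7]
```

Emit:
send_rows(plan=[-40,4,-4,0,0,1,-80,8,-8,0,0,2,-120,12,-12,0,0,3,-160,16,-16,0,0,3.5,-200,20,-18,0,0,3.5])

```text
time: 21.92
position: [562.9, -122.3, 170.7]
eef_rot: [-180.0, -0.0, 90.0]
contact_force: [1.2, 1.0, 0.6]
opening: 1.004
```

Emit:
send_rows(plan=[-40,4,0,0,0,0,-80,8,0,0,0,0,-120,12,0,0,0,0,-150,18,0,0,0,0,-165,20,0,0,0,0])

```text
time: 22.33
position: [583.1, -289.2, 170.0]
eef_rot: [-180.0, 0.0, 89.9]
contact_force: [-1.2, 0.1, -0.6]
opening: 1.004
```

Emit:
send_rows(plan=[0,0,0,0,0,0,0,0,0,0,0,0,0,0,0,0,0,0,0,0,0,0,0,0,0,0,0,0,0,0])

```text
time: 22.75
position: [583.2, -283.9, 170.7]
eef_rot: [-180.0, -0.0, 90.1]
contact_force: [-0.6, -0.6, 0.9]
opening: 1.002
```

```bash
python3 -c "
from h import *
rel((581,-310,100),90)
s,im,d=cam('wrist');save('w17',im);save('w17c',im,(230,90,430,310),2.7)
import pickle;pickle.dump((s,im,d),open('w17.pkl','wb'))"
```

```text
t 22.75 pos [ 583.2 -283.9  170.7] rot [-1.7999e+02 -1.0000e-02  9.0110e+01] F [-0.6 -0.6  0.9] op 1.002
shift [-26.1  -2.2  70.7] turn [-0.01 -0.01  0.11]
```

View pics/w17.png

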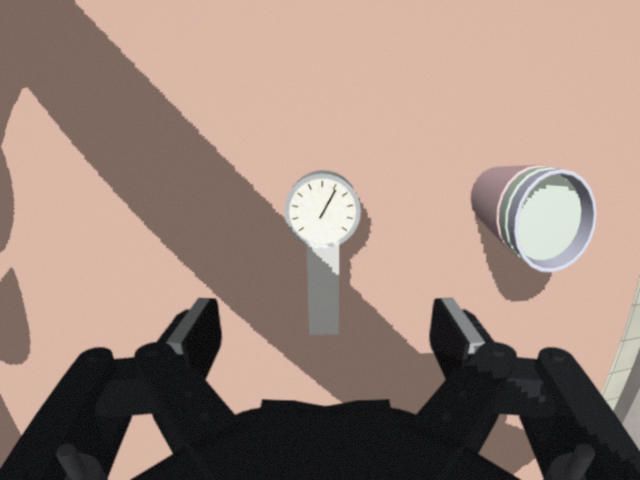

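View pics/w17c.png

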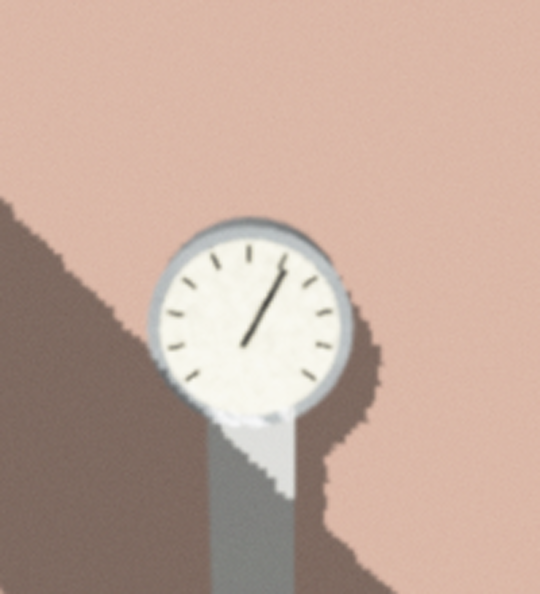

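```bash
python3 -c "
from h import *
import pickle
s,im,d=pickle.load(open('w17.pkl','rb'));save('w17d',im,(290,160,360,345),3.2)"
```

```text
(no output)
```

View pics/w17d.png

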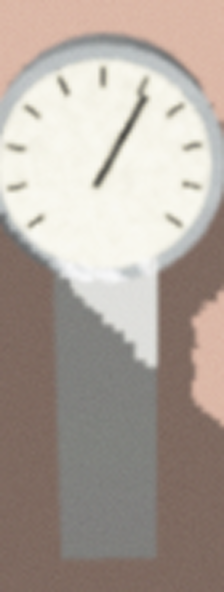

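```bash
python3 -c "
from fit import *
import pickle
s,im,d=pickle.load(open('w17.pkl','rb'))
M=np.array([(-30,40),(30,40),(0,70),(0,10),(-13,-70),(13,-70)],float)
P=[(285.2,210.5),(360.4,210.5),(322.5,173),(323.5,247.8),(309.1,334.1),(339.1,334.1)]
fit(s,M,P,28,[581,-311,0]);p=fit(s,M[[0,1,2,4,5]],np.array(P)[[0,1,2,4,5]],28,[581,-311,0])
rel((p[0],p[1]-2,60),90+np.degrees(p[2]))
for u,v in((323,215),(322,300),(260,330)):print(wz(s,d,u,v).round(1))
"
```

```text
pose [ 581.65 -312.38] yaw 0.52 res [[-0.5, 0.8], [0.8, 0.2], [0.1, -0.3], [-0.3, -0.3], [0.3, -0.2], [-0.3, -0.3]]
pose [ 581.6  -312.33] yaw 0.52 res [[-0.5, 0.7], [0.7, 0.2], [0.0, -0.3], [0.2, -0.2], [-0.3, -0.4]]
t 22.8 pos [ 583.3 -284.1  170.8] rot [-1.7999e+02 -1.0000e-02  9.0100e+01] F [-0.1 -0.1 -0.9] op 1.0
shift [-30.2  -1.7 110.8] turn [-0.01 -0.01 -0.41]
[ 581.4 -275.6   28.2]
[ 580.5 -349.1   27.5]
[ 5.196e+02 -3.960e+02 -4.000e-01]
```

Emit:
send_rows(plan=[-32.5,-1.5,35,0,0,-0.4,-32.5,-1.5,70,0,0,-0.4,-32.5,-1.5,110,0,0,-0.4,-32.5,-1.5,110,0,0,-0.4,-32.5,-1.5,110,0,0,-0.4])

```text
time: 23.22
position: [580.8, -316.6, 59.8]
eef_rot: [-179.8, -0.1, 90.5]
contact_force: [0.4, -0.2, 1.8]
opening: 1.002
```

Emit:
send_rows(plan=[0,0,10,0,0,0,0,0,20,0,0,0,0,0,20,0,0,0,0,0,20,0,0,0,0,0,20,0,0,0])

```text
time: 23.63
position: [582.2, -317.9, 41.6]
eef_rot: [179.9, 0.0, 90.4]
contact_force: [0.3, 0.2, 0.0]
opening: 0.999
```

```bash
python3 -c "
from h import *
rel((581.6,-316.3,13.5),90.5)
s,im,d=cam('wrist');save('w18',im)"
```

```text
t 23.63 pos [ 582.2 -317.9   41.6] rot [1.7994e+02 4.0000e-02 9.0440e+01] F [0.3 0.2 0. ] op 0.999
shift [ 1.6 -0.6 28.1] turn [ 0.06  0.04 -0.06]
```

View pics/w18.png

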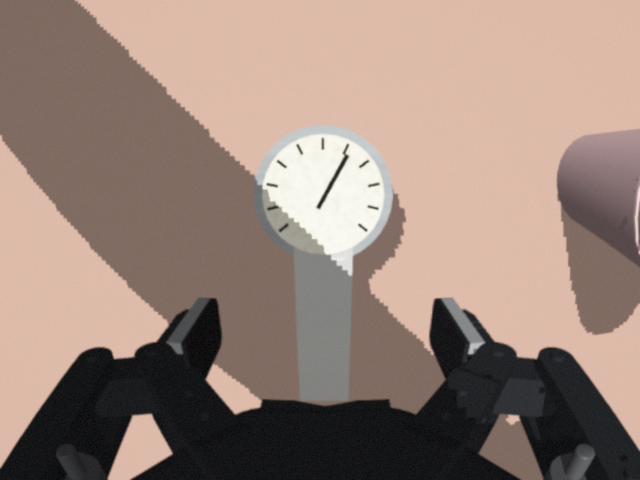

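Emit:
send_rows(plan=[1.6,-0.6,10,0,0,0,1.6,-0.6,20,0,0,0,1.6,-0.6,28,0,0,0,1.6,-0.6,28,0,0,0,1.6,-0.6,28,0,0,0])

```text
time: 24.1
position: [580.6, -315.8, 11.7]
eef_rot: [-179.9, -0.1, 90.4]
contact_force: [0.5, 0.2, 0.6]
opening: 1.001
```

Emit:
send_rows(plan=[0,0,0,0,0,0,0,0,0,0,0,0,0,0,0,0,0,0,0,0,0,0,0,0,0,0,0,0,0,0], fingers=1, squeeze=60)

```text
time: 24.52
position: [581.2, -316.2, 12.9]
eef_rot: [180.0, 0.0, 90.4]
contact_force: [-1.4, 0.3, 11.5]
opening: 0.301
```

Emit:
send_rows(plan=[0,0,0,0,0,0,0,0,0,0,0,0,0,0,0,0,0,0,0,0,0,0,0,0,0,0,0,0,0,0])

```text
time: 24.93
position: [581.3, -316.3, 13.2]
eef_rot: [180.0, 0.0, 90.4]
contact_force: [-1.6, 1.2, 6.5]
opening: 0.286
```

Emit:
send_rows(plan=[0,0,-20,0,0,0,0,0,-50,0,0,0,0,0,-75,0,0,0,0,0,-75,0,0,0,0,0,-75,0,0,0])

```text
time: 25.35
position: [581.7, -316.6, 89.0]
eef_rot: [179.9, 0.1, 90.4]
contact_force: [0.5, -0.8, -2.1]
opening: 0.285
```

```bash
python3 -c "
from h import *
s,im,d=cam('wrist');save('w19',im);print(s['position'],s['eef_rot'])
import pickle;pickle.dump((s,im,d),open('w19.pkl','wb'))"
```

```text
[ 581.73538742 -316.56221058   88.95186703] [1.79877184e+02 8.42065551e-02 9.04315949e+01]
```

View pics/w19.png

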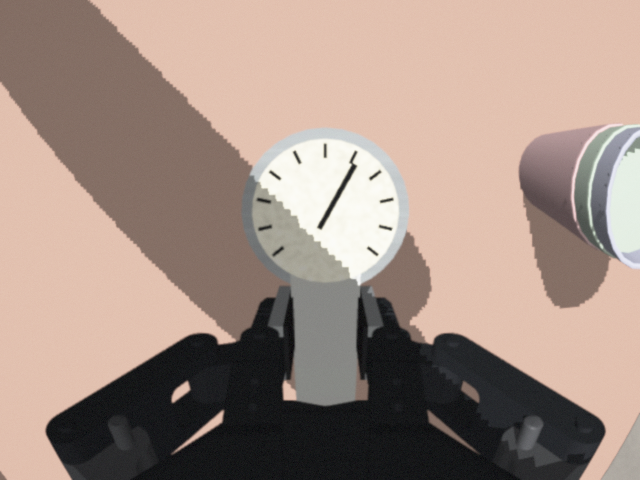

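```bash
python3 -c "
from fit import *
import pickle
s,im,d=pickle.load(open('w19.pkl','rb'))
save('w19c',im,(230,115,420,300),3)
M=np.array([(-30,40),(30,40),(0,70),(-13,0),(13,0)],float)
a=np.radians(s['eef_rot'][2]-90);t=s['position']
c=t[:2]-np.array([-np.sin(a),np.cos(a)])*(-3.95)
th=np.linspace(0,2*np.pi,360);C=np.c_[30*np.cos(th),40+30*np.sin(th)]
q=wproj(s,X([c[0],c[1],a],C,t[2]+14.8));print(q.min(0),q.max(0))
"
```

```text
[240.96524477 125.74703007] [409.79636507 290.96120554]
```

View pics/w19c.png

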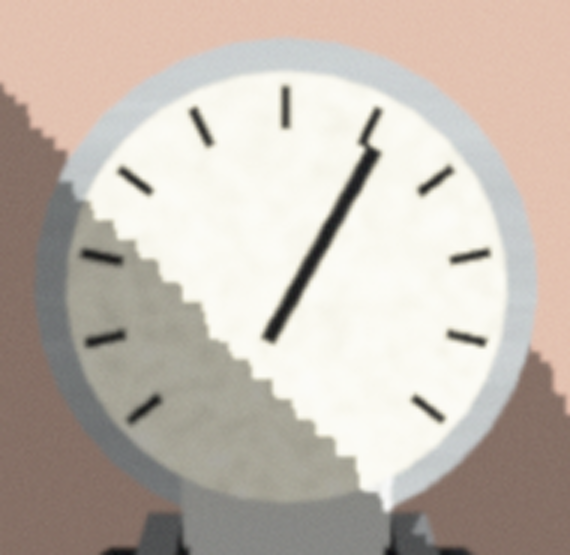

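```bash
python3 -c "
from h import *
rel((594.5,48.7,85),93.5)"
```

```text
t 25.4 pos [ 581.  -316.    87.6] rot [179.99   0.    90.43] F [ 0.2  0.1 -2.1] op 0.288
shift [364.6  16.3   2.6] turn [ 0.01  0.   -3.07]
```

Emit:
send_rows(plan=[30,2,0,0,0,-1,65,3,0,0,0,-2,105,5,0,0,0,-3,145,7,0,0,0,-3,185,8,0,0,0,-3])

```text
time: 25.82
position: [586.7, -129.3, 86.2]
eef_rot: [-179.9, -0.0, 93.4]
contact_force: [1.9, 0.5, -1.9]
opening: 0.29
```

Emit:
send_rows(plan=[40,0,0,0,0,0,80,0,0,0,0,0,120,0,0,0,0,0,150,0,0,0,0,0,170,0,0,0,0,0])

```text
time: 26.23
position: [575.9, 41.7, 86.2]
eef_rot: [-179.8, -0.0, 93.5]
contact_force: [-0.1, -0.3, -1.6]
opening: 0.286
```

Emit:
send_rows(plan=[0,0,0,0,0,0,0,0,0,0,0,0,0,0,0,0,0,0,0,0,0,0,0,0,0,0,0,0,0,0])

```text
time: 26.65
position: [577.4, 37.7, 87.3]
eef_rot: [-180.0, 0.0, 93.4]
contact_force: [0.4, -0.9, -2.1]
opening: 0.288
```

```bash
python3 -c "
from h import *
rel((594.5,48.7,52),93.5)"
```

```text
t 26.65 pos [577.4  37.7  87.3] rot [-179.97    0.     93.36] F [ 0.4 -0.9 -2.1] op 0.288
shift [10.  17.7 35.3] turn [-0.03  0.   -0.14]
```

Emit:
send_rows(plan=[5,9,0,0,0,-0.1,10,17.5,0,0,0,-0.1,10,17.5,20,0,0,-0.1,10,17.5,35,0,0,-0.1,10,17.5,35,0,0,-0.1])

```text
time: 27.07
position: [593.9, 50.0, 50.3]
eef_rot: [-179.8, -0.0, 93.5]
contact_force: [-1.8, -0.2, -3.2]
opening: 0.289
```

Emit:
send_rows(plan=[0,0,0,0,0,0,0,0,0,0,0,0,0,0,0,0,0,0,0,0,0,0,0,0,0,0,0,0,0,0])

```text
time: 27.48
position: [594.8, 49.6, 53.4]
eef_rot: [179.9, 0.0, 93.5]
contact_force: [-0.4, -0.1, -1.8]
opening: 0.286
```

```bash
python3 -c "
from h import *
rel((594.5,48.7,52),93.5)
s,im,d=cam('wrist');save('w20',im)
import pickle;pickle.dump((s,im,d),open('w20.pkl','wb'))
save('w20c',im,(220,90,430,300),3.5)
"
```

```text
t 27.48 pos [594.8  49.6  53.4] rot [179.94   0.    93.53] F [-0.4 -0.1 -1.8] op 0.286
shift [-0.9 -0.4  1.4] turn [0.06 0.   0.03]
```

View pics/w20.png

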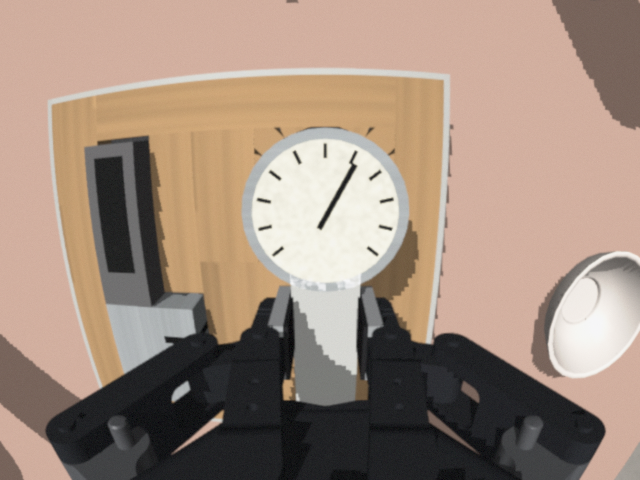

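View pics/w20c.png

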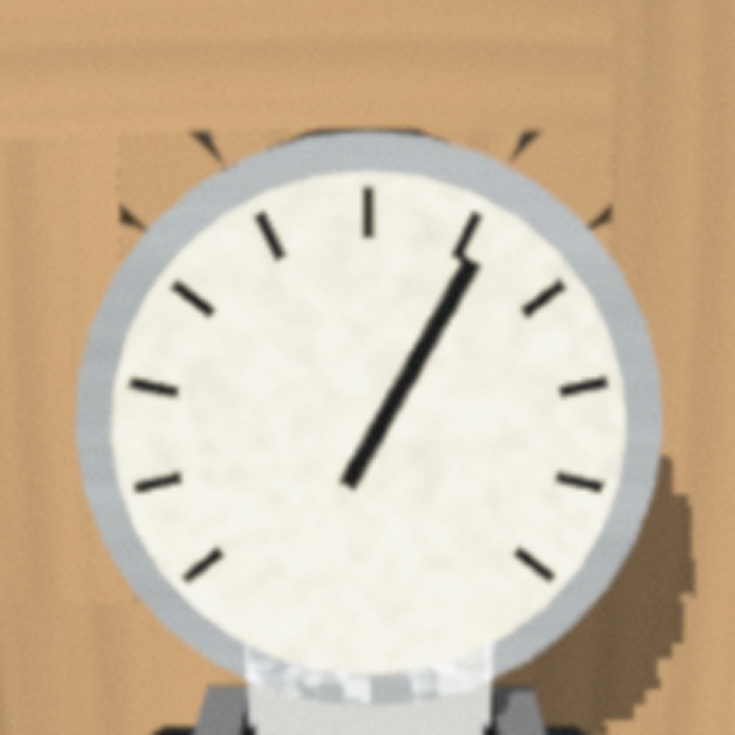

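```bash
python3 -c "
from fit import *
import pickle
s,im,d=pickle.load(open('w20.pkl','rb'));t=s['position'];print(t)
print('cut top',watz(s,324,126.6,30).round(2), watz(s,(193+538)/7+220,133/3.5+90,30).round(2))
for zz in (14,14.8):print('head top',watz(s,325.3,90+131/3.5,t[2]+zz).round(2))
th=np.linspace(0,2*np.pi,360)
for dz in (14,14.8):
 for ly in (-3.3,-3.6,-3.95):
  a=np.radians(s['eef_rot'][2]-90);c=t[:2]-np.array([-np.sin(a),np.cos(a)])*ly
  q=wproj(s,X([c[0],c[1],a],np.c_[30*np.cos(th),40+30*np.sin(th)],t[2]+dz));print(dz,ly,q.min(0).round(1),q.max(0).round(1))
print('obs',220+77/3.5,220+661/3.5,90+131/3.5)
"
```

```text
[594.79791258  49.62795022  53.35762551]
cut top [589.68 123.91  30.  ] [589.9 123.3  30. ]
head top [590.27 122.86  67.36]
head top [590.27 122.85  68.16]
14 -3.3 [241.5 127.6] [409.1 291.6]
14 -3.6 [241.5 126.8] [409.2 290.9]
14 -3.95 [241.4 125.8] [409.2 290. ]
14.8 -3.3 [241.  127.6] [409.6 292.5]
14.8 -3.6 [241.  126.7] [409.6 291.8]
14.8 -3.95 [240.9 125.7] [409.7 290.9]
obs 242.0 408.8571428571429 127.42857142857143
```

Emit:
send_rows(plan=[-0.5,-0.4,0,0,0,0,-0.5,-0.4,3,0,0,0,-0.5,-0.4,6,0,0,0,-0.5,-0.4,9,0,0,0,-0.5,-0.4,9,0,0,0])

```text
time: 27.95
position: [593.6, 49.1, 42.9]
eef_rot: [-179.9, -0.0, 93.5]
contact_force: [-0.8, -0.1, -1.4]
opening: 0.287
```

Emit:
send_rows(plan=[0,0,1,0,0,0,0,0,2,0,0,0,0,0,3,0,0,0,0,0,3,0,0,0,0,0,3,0,0,0])

```text
time: 28.37
position: [594.0, 49.1, 40.7]
eef_rot: [-180.0, -0.0, 93.5]
contact_force: [-0.0, 0.7, -1.9]
opening: 0.286
```

Emit:
send_rows(plan=[0,0.2,1,0,0,0,0,0.2,2,0,0,0,0,0.2,2.5,0,0,0,0,0.2,2.5,0,0,0,0,0.2,2.5,0,0,0])

```text
time: 28.78
position: [594.2, 49.1, 38.2]
eef_rot: [-180.0, -0.0, 93.5]
contact_force: [0.4, -0.4, -1.8]
opening: 0.289
```

Emit:
send_rows(plan=[0,0,0.5,0,0,0,0,0,1,0,0,0,0,0,1,0,0,0,0,0,1,0,0,0,0,0,1,0,0,0])

```text
time: 29.2
position: [594.3, 49.1, 37.2]
eef_rot: [180.0, 0.0, 93.5]
contact_force: [1.3, 0.3, -1.0]
opening: 0.285
```

Emit:
send_rows(plan=[0,0,0.5,0,0,0,0,0,1,0,0,0,0,0,1,0,0,0,0,0,1,0,0,0,0,0,1,0,0,0])

```text
time: 29.62
position: [594.4, 49.1, 36.4]
eef_rot: [180.0, 0.0, 93.5]
contact_force: [0.3, -0.1, 5.5]
opening: 0.285
```

Emit:
send_rows(plan=[0,0,0,0,0,0,0,0,0,0,0,0,0,0,0,0,0,0,0,0,0,0,0,0,0,0,0,0,0,0], fingers=-0.3)

```text
time: 30.03
position: [594.1, 49.1, 36.1]
eef_rot: [-180.0, -0.0, 93.5]
contact_force: [-0.2, -0.2, 0.5]
opening: 0.645
```

Emit:
send_rows(plan=[0,0,-20,0,0,0,2,0,-50,0,0,0,4,0,-60,0,0,0,4,0,-60,0,0,0,4,0,-60,0,0,0])

```text
time: 30.45
position: [594.2, 53.2, 96.4]
eef_rot: [179.9, 0.0, 93.5]
contact_force: [-0.0, -0.3, -0.7]
opening: 0.651
```

Emit:
send_rows(plan=[0,0,0,0,0,0,0,0,0,0,0,0,0,0,0,0,0,0,0,0,0,0,0,0,0,0,0,0,0,0], fingers=1)

```text
time: 30.87
position: [593.8, 53.1, 95.7]
eef_rot: [-180.0, -0.0, 93.5]
contact_force: [1.3, 0.8, -0.6]
opening: 0.001
```

```bash
python3 -c "
from h import *
rel((594.3,53,55),93.5)
s,im,d=cam('wrist');save('w21',im)"
```

```text
t 30.87 pos [593.8  53.1  95.7] rot [-179.95   -0.     93.53] F [ 1.3  0.8 -0.6] op 0.001
shift [-0.1  0.6 40.7] turn [-0.05 -0.    0.03]
```

View pics/w21.png

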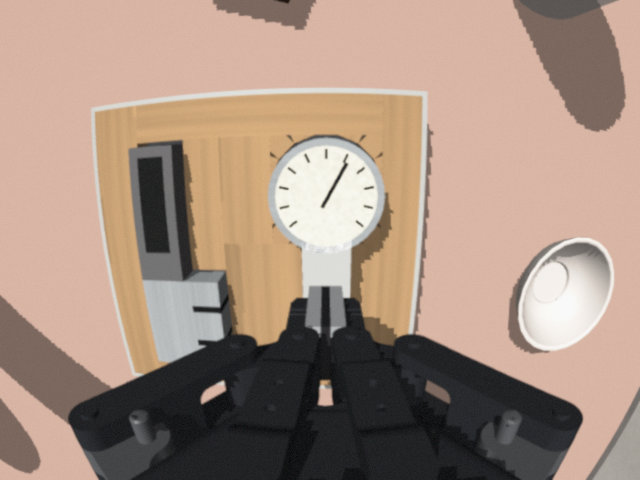

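The thermometer rests on the nubs in its cutout. Now I press it.

Emit:
send_rows(plan=[0,0.5,15,0,0,0,0,0.5,30,0,0,0,0,0.5,40,0,0,0,0,0.5,42,0,0,0,0,0.5,42,0,0,0])

```text
time: 31.33
position: [594.1, 53.1, 53.6]
eef_rot: [-179.9, -0.0, 93.5]
contact_force: [0.3, 0.2, 0.8]
opening: 0.003
```

Emit:
send_rows(plan=[0,0,1,0,0,0,0,0,2,0,0,0,0,0,3,0,0,0,0,0,4,0,0,0,0,0,4.5,0,0,0])

```text
time: 31.75
position: [595.1, 53.2, 50.6]
eef_rot: [179.9, 0.0, 93.5]
contact_force: [-1.8, 1.2, 14.9]
opening: -0.0
```

Emit:
send_rows(plan=[0,0,0.5,0,0,0,0,0,1,0,0,0,0,0,1.5,0,0,0,0,0,2,0,0,0,0,0,2.5,0,0,0])

```text
time: 32.17
position: [596.2, 53.4, 48.7]
eef_rot: [179.8, -0.0, 93.5]
contact_force: [2.5, 3.4, 14.2]
opening: -0.004
```

Emit:
send_rows(plan=[0,-1,0,0,0,0,0,-1,0.5,0,0,0,0,-1,1,0,0,0,0,-1,1.5,0,0,0,0,-1,2,0,0,0])

```text
time: 32.58
position: [596.0, 53.0, 46.9]
eef_rot: [179.7, 0.0, 93.5]
contact_force: [3.2, -1.5, 13.7]
opening: -0.0
```

Emit:
send_rows(plan=[0,-1,0,0,0,0,0,-1,0.5,0,0,0,0,-1,1,0,0,0,0,-1,1.5,0,0,0,0,-1,2,0,0,0])

```text
time: 33.0
position: [593.7, 52.8, 44.2]
eef_rot: [179.8, 0.0, 93.5]
contact_force: [0.6, -3.4, 8.7]
opening: 0.005
```

Emit:
send_rows(plan=[0,0,0.5,0,0,0,0,0,1,0,0,0,0,0,1,0,0,0,0,0,1,0,0,0,0,0,1,0,0,0])

```text
time: 33.42
position: [593.6, 52.8, 43.9]
eef_rot: [179.8, 0.0, 93.5]
contact_force: [-3.5, -2.9, 24.2]
opening: 0.0
```

Emit:
send_rows(plan=[0,0,-5,0,0,0,0,0,-30,0,0,0,20,-20,-80,0,0,0,30,-35,-120,0,0,0,30,-35,-120,0,0,0], fingers=-1)

```text
time: 33.83
position: [555.4, 81.8, 166.3]
eef_rot: [179.8, -0.0, 93.6]
contact_force: [1.9, 0.9, 1.5]
opening: 0.71
```

Emit:
send_rows(plan=[0,0,0,0,0,0,0,0,0,0,0,0,0,0,0,0,0,0,0,0,0,0,0,0,0,0,0,0,0,0])

```text
time: 34.25
position: [555.5, 80.5, 161.1]
eef_rot: [-179.9, -0.0, 93.5]
contact_force: [0.1, -0.4, 0.0]
opening: 1.002
```

```bash
python3 -c "
from h import *
rel((548,70,231),93.5)
s,im,d=cam('wrist');save('w22',im)
import pickle;pickle.dump((s,im,d),open('w22.pkl','wb'))"
```

```text
t 34.25 pos [555.5  80.5 161.1] rot [-179.9    -0.     93.51] F [ 0.1 -0.4  0. ] op 1.002
shift [-10.1  -8.2 -69.9] turn [-0.1  -0.    0.01]
```

View pics/w22.png

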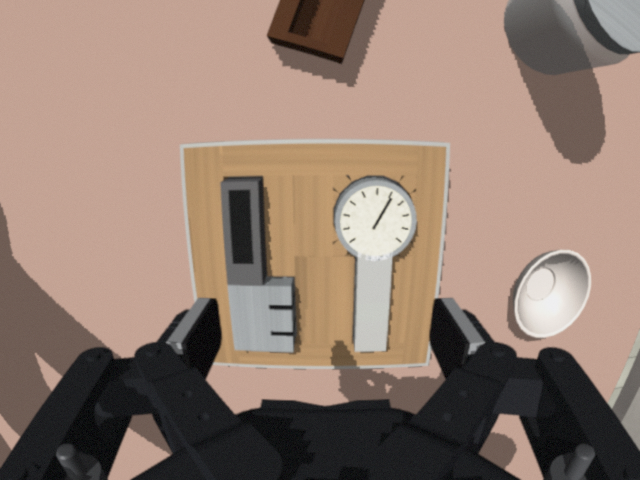

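```bash
python3 -c "
from h import *
import pickle
s,im,d=pickle.load(open('w22.pkl','rb'))
for n,u,v in [('dial N',375,185),('dial L',345,220),('dial R',408,220),('grip mid',373,290),('grip L',360,330),('grip end',371,345),('sh end',243,183),('sh mid',255,270),('head a',240,340),('head b',288,340),('head c',288,285),('wood',310,220),('wood',320,310),('wood',420,300)]:
  print(n,wz(s,d,u,v).round(1))
"
```

```text
dial N [588.1 118.4  44. ]
dial L [568.7  91.7  44.2]
dial R [614.7  94.7  44. ]
grip mid [594.5  38.2  43.7]
grip L [587.9   2.5  43.9]
grip end [598.6 -11.6  43.6]
sh end [494.3 114.4  43.4]
sh mid [504.   49.   43.9]
head a [490.4 -14.7  43.6]
head b [530.5 -10.8  43.6]
head c [529.3  37.8  42.3]
wood [543.3  86.7  29.6]
wood [555.1  11.7  29.9]
wood [637.5  24.7  29.7]
```

```bash
python3 -c "
from h import *
print(hand_in());s=get_state();print(s['time'],s['contact_force'])"
```

```text
the job is handed in; nothing more can be done
None
the job is handed in; nothing more can be done
```

I put both tools home in their own cutouts and handed the job in after about 34 of the 72 seconds. The hand-in gives no verdict.

- **Sharpener:** I lifted it out of the stand, stood it on the bare counter and toppled it flat, thumb pad up, with the shut fingers. I then took it again across the handle, lowered it onto the nubs of its cutout and pressed it down until it stopped at about 44 mm, the seated height.
- **Thermometer:** I gripped it across the grip, lowered it dial up into the keyhole cutout and pressed it down to the same height.

**Last checks (wrist camera):**
- The depth readings put both top faces at 43.4–44.2 mm, about 14 mm proud of the wood (29.6–29.9 mm) and level. One reading at the sharpener head's edge was lower, at 42.3 mm; I took it as an edge pixel.
- Both tools are released, and the open gripper stood clear with no contact force.
- I did not measure the final horizontal offset of the tools separately; I judged it from the picture and from how freely they went in.
- I did not re-measure the cups, bowl and canister; I kept the arm clear of them.
- The press force rose to about 28 N on the sharpener and 24 N on the thermometer as they bottomed out. That is above the advised 6–15 N but below the 40 N limit.

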